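# Check a copper pipe on the inspection stand

### The arm

A 7-joint arm with a two-finger parallel gripper is mounted at the origin on the work surface. World frame = base frame: x ahead of the robot, y to its left, z up, the work surface at z = 0. Lengths are in mm, angles in rad, forces in N, time in s.
With the tool pointing down it reaches from about 425 to 825 mm from the base axis. Payload 3.6 kg.
Tool frame: the origin (TCP) lies between the finger pads, 19 mm behind the fingertips; this is the grasp point; z points along the fingers, y is the line along which they close (so a half turn about z gives the same grasp; the last joint's range is limited). The gripper opens to 93 mm and grips with 3 to 60 N. Pads are 15 mm wide; open, the fingers measure 128 mm over their backs; the gripper's body (75 mm by 188 mm) begins 65 mm behind the grasp point.
Start: joints at [-1.325, 0.615, -0.013, 1.423, 0.008, 1.103, -0.04], TCP at [174.47, 626.118, 237.44] pointing down, gripper open.
Joint ranges: [-3.12, 3.12], [-0.3, 2.06], [-1.34, 1.32], [0.26, 2.42], [-1.36, 4.5], [0.01, 1.98], [-2.84, 2.84]. Speed limits (rad/s): [2.79, 2.79, 3.14, 3.14, 3.14, 3.14, 3.14].

### API

Orientations are given as a 3x3 rotation matrix whose columns are the frame's x, y, z axes.
In Python, from rig import robot gives the robot as it stands. The module is installed in compiled form; this text tells all that it offers.
- The arm moves only by the tool drive_tool, never from a script. Its argument "deltas" is a list of rows, each a list of 7 numbers: the shift along the tool's x, y, z in units of 0.15 m (1.0 is 0.15 m), then the turn, a rotation vector about the tool's x, y, z in units of 0.15 rad (1.0 is 0.15 rad), then the opening, from -1 (shut) to 1 (fully open). A call has exactly 5 rows; each row shifts and turns the commanded pose from where the row before left it, along the tool's axes as they then stand; what a row does not reach is not made up. A row lasts 1/8 s, in which the tool goes at most 62.5 mm and 10.7 degrees, less where a joint would pass 70% of its speed; a pose out of reach is approached as far as the arm can. A call with a number of a shift or a turn outside -1 to 1 is refused whole. A call with a gripper value outside its range is refused whole. The fingers move at their own pace and stop on an object; the grip force is fixed at half the most. Time passes only in rows, so rows that do not move let the fingers close, or fill a call up. It gives the time, the measured TCP pose, the force, the opening and the grip force at its end, in the units of the state.
- robot.state(): the state, without advancing time (a new reading comes with each control period).
- robot.grab_frame(name): name is "scene" or "top" or "wrist"; returns a dict with "img" (384x512x3 uint8, red, green, blue), "fovy" (degrees; the focal length in pixels is half the picture's height over the tangent of half this angle, whatever the lens; pixels are square), "cx", "cy" (the principal point, pixels), "dist_coeffs" ([k1, k2, p1, p2, k3] as OpenCV has them; the pictures are not rectified), "origin" and "rotation" of the camera in the world; the wrist camera has in their place "T_tool_cam" (4x4, takes a point from camera to tool coordinates, whose origin is the TCP and whose axes are the flange's). Camera axes: x right, y down, z forward; pixel columns grow to the right and rows downward; lengths in mm; the calibration is good to about 2 mm. A picture is of the moment at which its call begins: read the wrist's pose just before it. There is no depth.
- robot.hand_in(): hands the job in; it is judged then, once.
Trained networks look in the newest picture that a camera, given by its name, has taken for a name from the list of things; names that differ only in an ending like _2 or _b are one class to them, and where a whole thing is asked for, a point or a joint stands for the part that bears it (a point fixed in the world has none). Each returns a list of dicts, best first, with "score" (0 to 1); they miss things now and then, are a little off and sometimes report something else, mostly with a low value. They report only what shows in the picture. A call takes as long as a camera call. They do not tell look-alikes from the thing itself.
- robot.search_frame(camera, thing): "position" ([column, row] in pixels, amid what is visible of it).
The state is a dict: "time": time; "joint_pos": joint angles; "joint_velocities": joint speeds; "joint_torque": joint torques, N m; "tcp_pos": TCP position; "tool_rot": TCP orientation; "contact_force": force on the tool from outside, world axes, zero at the start; "wrist_torque": the same for the moment, N m; "opening": finger opening in mm; "finger_force": force on a finger pad.
Only numpy, scipy, OpenCV 4.12 (cv2) and the standard library are available. Lean on these libraries where they do the work, as an engineer would, in place of code of your own. Each camera call takes 0.05 s, during which the arm holds its last target. There are 200 camera calls.

### The job

Lay the copper pipe in both V-rests of the inspection stand, under the light bar, without dropping it, and let go of it. Then take the orange probe from its sloping cradle and touch its ball tip on the pipe's blue ring and after that on the white ring, resting it about half a second on each. Lay the probe back fully home in its cradle, with the pipe still seated in both rests; do not drop either of them, and leave the other things on the bench where they are.

Things in the scene. Friction and masses are not known exactly. Their poses are not given: they have to be found in the camera images.
- light_bar (a point): middle of the underside of the stand's aluminium light bar, 253 mm above the bench, at x = 20 mm of the stand. The bar runs along the stand's y: 30 mm wide (stand x = 5 to 35), 24 mm high, 300 mm long, on posts 20 x 16 mm at stand x = 22, y = -142 and +142 mm. It hangs over the rests, leaving no room for a vertical gripper.
- stand: fixed inspection stand: base plate 90 (x) by 310 (y), 12 mm thick, and two blue uprights 12 mm thick at y = -50 and +50 mm, each with a 90-degree V-notch open upward, 62 mm wide at its mouth, tips 131 mm above the bench. A pipe seated in both has its axis along y, 120 mm up, at x = 0. Origin on the bench midway between the rests; x away from the robot (yaw 0), z up.
- stand_mid (a point): point midway between the two V-rests where the middle of the seated pipe's axis belongs, 120 mm above the bench; axes as the stand's
- pipe: copper pipe, 200 mm long, 28 mm diameter, 0.4 kg, a brass hexagon union (36 mm across flats, 22 mm long) at each end, bare round pipe between; starts lying on the bench, axis 18 mm up. Painted rings, 12 mm wide, all round: blue 26 mm from the middle on the +y side, white 26 mm on the -y side. Origin at its middle on the axis, y along the axis.
- blue_ring (a point): centre (on the pipe's axis) of the blue ring; the pipe's surface is 14 mm from here
- white_ring (a point): centre (on the pipe's axis) of the white ring; the pipe's surface is 14 mm from here
- probe: gauge probe, 170 mm long, 0.14 kg: steel ball tip of 5 mm radius, stem 8 mm across, then a straight orange square handle 24 x 24 mm from 60 to 170 mm. Origin at the ball's centre; z along the probe to the handle; x, y square to the handle's faces. Starts in its cradle leaning 25 degrees from vertical, handle up and toward the robot, tip down and away.
- probe_grip (a point): point on the axis of the probe's handle, 143 mm from the tip centre: a good place for the TCP
- cradle: fixed probe cradle: base plate 160 (x) by 80 (y) by 8 mm; black channel 32 mm wide inside, 48 outside, 16 deep, closed by a foot under the ball tip, ending 115 mm up the probe from the ball (the top 55 mm of handle stands free). Up along the lying probe is (-0.423, 0, 0.906), the open side faces (0.906, 0, 0.423). Origin on the bench at the plate's centre; x away from the robot, z up.
- cradle_tip (a point): where the centre of the probe's ball tip is when the probe is home in the cradle: (60, 0, 30) mm in the cradle's frame
- cradle_grip (a point): where the point 143 mm up the probe's axis is when the probe is home in the cradle: (0, 0, 159.6) mm in the cradle's frame
- wrench: bystander, loose on the bench: open-ended wrench, 170 mm long; origin at its underside; leave it alone
- tape_roll: bystander, loose on the bench: white plastic ring like a tape roll, 60 mm across, 19 mm high; origin at its underside; leave it alone
- flux_tin: bystander, loose on the bench: round tin, 68 mm across, 60 mm high; origin at its underside; leave it alone
- valve: bystander, loose on the bench: brass ball valve lying on its body with a red lever on top, about 115 mm long, 70 mm high; origin at its underside; leave it alone
- tee: bystander, loose on the bench: white plastic pipe tee, 100 x 76 mm, 42 mm high; origin at its underside; leave it alone
- reducer: bystander, loose on the bench: upright brass reducer, 48 mm across, 50 mm high; origin at its underside; leave it alone
Not all that is in view belongs to the job. Of the things that look like the probe, the smaller one is meant.

How it is judged (in metres and radians):
On the way, in this order (a step that is already met when the one before it is completed fails the run):
1. the pipe lies in both V-rests and the fingers have let go of it (x of pipe in the frame of stand between -0.006 and 0.006 m and y of pipe in the frame of stand between -0.024 and 0.024 m and z of pipe in the frame of stand between 0.114 and 0.126 m and angle between the y axis of pipe and the y axis of stand, either way round below 0.08 rad and linear speed of pipe below 0.03 m/s and contact force between the fingers and pipe below 0.05 N), for 0.3 s.
2. the held probe's ball tip rests on the blue ring, the pipe being seated in the rests (contact force between probe and pipe above 0.3 N and distance between probe and blue_ring below 0.022 m and contact force between the fingers and probe above 0.5 N and x of pipe in the frame of stand between -0.006 and 0.006 m and y of pipe in the frame of stand between -0.024 and 0.024 m and z of pipe in the frame of stand between 0.114 and 0.126 m and angle between the y axis of pipe and the y axis of stand, either way round below 0.08 rad and linear speed of pipe below 0.03 m/s), for 0.2 s.
3. the held probe's ball tip rests on the white ring, the pipe being seated in the rests (contact force between probe and pipe above 0.3 N and distance between probe and white_ring below 0.022 m and contact force between the fingers and probe above 0.5 N and x of pipe in the frame of stand between -0.006 and 0.006 m and y of pipe in the frame of stand between -0.024 and 0.024 m and z of pipe in the frame of stand between 0.114 and 0.126 m and angle between the y axis of pipe and the y axis of stand, either way round below 0.08 rad and linear speed of pipe below 0.03 m/s), for 0.2 s.
At the end, for the whole second after the job is handed in: Pipe at rest in both V-rests: middle within 6 mm across the stand and in height, 24 mm along it, axis within 0.08 rad of the stand's y. Probe at rest in its cradle: ball tip within 12 mm of cradle_tip, grip point within 14 mm of cradle_grip. Neither is held (all of step 1 and distance between probe and cradle_tip below 0.012 m and distance between probe_grip and cradle_grip below 0.014 m and linear speed of probe below 0.03 m/s and contact force between the fingers and probe below 0.05 N); the robot touches nothing.
It fails at once if the pipe is dropped: it moves faster than 0.6 m/s out of the fingers' grip (linear speed of pipe above 0.6 m/s and contact force between the fingers and pipe below 0.05 N).
It fails at once if the probe is dropped: it moves faster than 0.6 m/s out of the fingers' grip (linear speed of probe above 0.6 m/s and contact force between the fingers and probe below 0.05 N).
It fails at once if a bystander is pushed more than 40 mm from where it stood (distance of any of wrench, tape_roll, flux_tin, valve, tee, reducer from where it was at the start of the episode above 0.04 m).
It also fails if it takes over 72 s, if anything falls off the work surface, if the arm or the gripper's body presses on something with over 40 N, if the wrist force passes 120 N, or if a joint passes its speed limit or range.

## Working session

There is one attempt and no reset: what is moved stays moved. The work goes in short steps, Python scripts to look and compute and a tool call to move; the robot and the scene stay as the last step left them, time stands still between calls to the robot, and variables do not carry over. Pictures are saved under pics/ and viewed, at most 10 in all, crops included, and the job is handed in when it is done.

Besides the shell and the picture viewer there is one more tool, called after "Request:" by a JSON object that holds its "op" and its "data", one argument or row to a line. drive_tool: Moves the arm, as the interface text tells. Its arguments: {"type":"object","properties":{"deltas":{"type":"array"}},"required":["deltas"]}

```bash
mkdir -p pics
cat > h.py <<'E'
import numpy as np, cv2
from rig import robot
def K(f):
    h,w=f["img"].shape[:2]; fl=h/2/np.tan(np.radians(f["fovy"])/2)
    return np.array([[fl,0,f["cx"]],[0,fl,f["cy"]],[0,0,1]])
def campose(f,s=None):
    if "origin" in f: return np.array(f["origin"],float),np.array(f["rotation"],float)
    T=np.array(f["T_tool_cam"]);R=np.array(s["tool_rot"]);p=np.array(s["tcp_pos"])
    return R@T[:3,3]+p,R@T[:3,:3]
def ray(f,px,s=None):
    o,R=campose(f,s)
    u=cv2.undistortPoints(np.array([[px]],float),K(f),np.array(f["dist_coeffs"],float))[0,0]
    return o,R@np.array([u[0],u[1],1.])
def at_z(f,px,z,s=None):
    o,d=ray(f,px,s); return o+d*(z-o[2])/d[2]
def proj(f,P,s=None):
    o,R=campose(f,s); P=(np.atleast_2d(P)-o)@R
    return cv2.projectPoints(P,np.zeros(3),np.zeros(3),K(f),np.array(f["dist_coeffs"],float))[0][:,0]
def save(f,n): cv2.imwrite(f"pics/{n}.png",cv2.cvtColor(f["img"],cv2.COLOR_RGB2BGR))
def tri(rays):
    A=np.zeros((3,3));b=np.zeros(3)
    for o,d in rays:
        d=d/np.linalg.norm(d);M=np.eye(3)-np.outer(d,d);A+=M;b+=M@o
    return np.linalg.solve(A,b)
E
python3 - <<'E'
from h import *
s=robot.state(); print(np.round(s["tool_rot"],3).tolist(),s["tcp_pos"],s["time"])
F={}
for c in("scene","top"):
    f=robot.grab_frame(c); F[c]=f; save(f,c+"0"); print(c,np.round(f["origin"]),np.round(f["rotation"],2).tolist(),f["fovy"],f["dist_coeffs"])
    for t in "stand light_bar pipe blue_ring white_ring probe probe_grip cradle wrench tape_roll flux_tin valve tee reducer".split():
        r=robot.search_frame(c,t)
        print(t,[(np.round(q["position"]).tolist(),round(q["score"],2)) for q in r[:3]])
a,b=[cv2.imread(f"pics/{c}0.png") for c in("scene","top")]
E
```

```text
[[-0.963, 0.268, -0.001], [0.268, 0.963, -0.002], [-0.0, -0.003, -1.0]] [174.281641   625.43400922 236.29482465] 0.0
scene [ 966. -401.  951.] [[0.72, 0.56, -0.42], [0.7, -0.58, 0.42], [-0.01, -0.59, -0.8]] 57.747513903187325 [0.02416292 0.         0.         0.         0.        ]
stand [([290.0, 229.0], 0.93)]
light_bar [([290.0, 226.0], 0.92)]
pipe [([311.0, 159.0], 0.75)]
blue_ring [([311.0, 158.0], 0.68), ([161.0, 264.0], 0.55)]
white_ring [([316.0, 260.0], 0.61), ([160.0, 263.0], 0.58)]
probe [([162.0, 266.0], 0.92), ([108.0, 218.0], 0.79), ([173.0, 280.0], 0.66)]
probe_grip [([108.0, 218.0], 0.96), ([163.0, 265.0], 0.89)]
cradle [([172.0, 286.0], 0.59)]
wrench [([237.0, 191.0], 0.49)]
tape_roll [([295.0, 296.0], 0.67)]
flux_tin [([348.0, 240.0], 0.92)]
valve [([204.0, 336.0], 0.77)]
tee [([370.0, 186.0], 0.59)]
reducer [([317.0, 259.0], 0.73), ([307.0, 161.0], 0.31)]
top [ 493.    8. 1204.] [[0.03, -1.0, 0.07], [-1.0, -0.03, 0.01], [-0.01, -0.07, -1.0]] 46.63808676309096 [-0.16667372  0.          0.          0.          0.        ]
stand [([270.0, 148.0], 0.93)]
light_bar [([269.0, 148.0], 0.72)]
pipe [([318.0, 106.0], 0.66), ([156.0, 200.0], 0.65)]
blue_ring [([152.0, 203.0], 0.66)]
white_ring [([269.0, 152.0], 0.63), ([158.0, 202.0], 0.61)]
probe [([399.0, 212.0], 0.78), ([385.0, 327.0], 0.6), ([157.0, 201.0], 0.49)]
probe_grip [([386.0, 327.0], 0.64), ([398.0, 209.0], 0.6)]
cradle [([382.0, 217.0], 0.71)]
wrench [([258.0, 243.0], 0.94)]
tape_roll [([318.0, 105.0], 0.72), ([158.0, 202.0], 0.27)]
flux_tin [([224.0, 104.0], 0.67)]
valve [([402.0, 146.0], 0.91)]
tee [([151.0, 131.0], 0.75), ([384.0, 217.0], 0.58)]
reducer [([157.0, 202.0], 0.74), ([266.0, 115.0], 0.72)]
```

View pics/scene0.png

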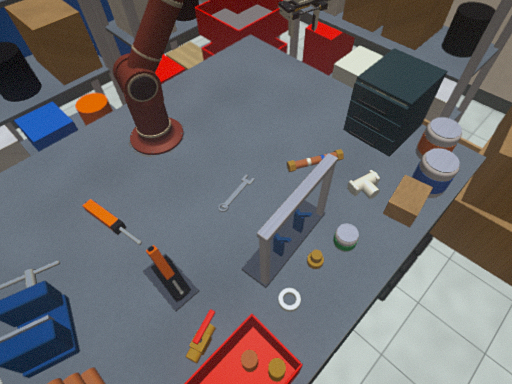

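View pics/top0.png

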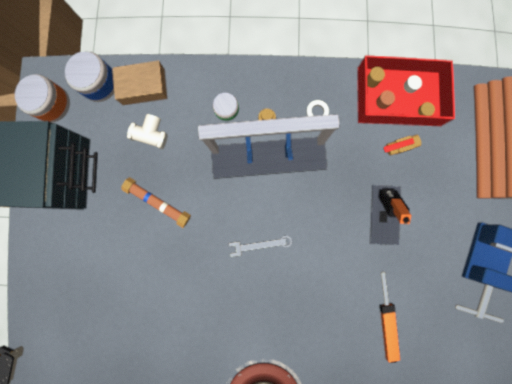

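The scene view shows the pipe at (315,159) on the bench, the stand at (290,229) and the cradle with the smaller orange probe at (172,280). A larger look-alike lies at (110,220). The top view shows the pipe at (155,201) with blue at (148,197) and white at (163,208), the stand at (268,150) and the cradle at (386,215).

Run:
```python
from h import *
a=cv2.imread("pics/scene0.png");b=cv2.imread("pics/top0.png")
C=np.zeros((600,800,3),np.uint8)
def put(im,x0,y0,x1,y1,k,X,Y):
    c=cv2.resize(im[y0:y1,x0:x1],None,fx=k,fy=k,interpolation=cv2.INTER_CUBIC);C[Y:Y+c.shape[0],X:X+c.shape[1]]=c
put(b,195,105,345,185,3,0,0)      # stand top 450x240
put(b,115,172,197,232,4,460,0)    # pipe top 328x240
put(b,362,178,422,250,4,0,250)    # cradle top 240x288
put(a,238,150,343,285,2.5,250,250)# stand scene
put(a,135,235,210,315,3.5,530,250)  # cradle scene
cv2.imwrite("pics/comp.png",C)
```

```text
(no output)
```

View pics/comp.png

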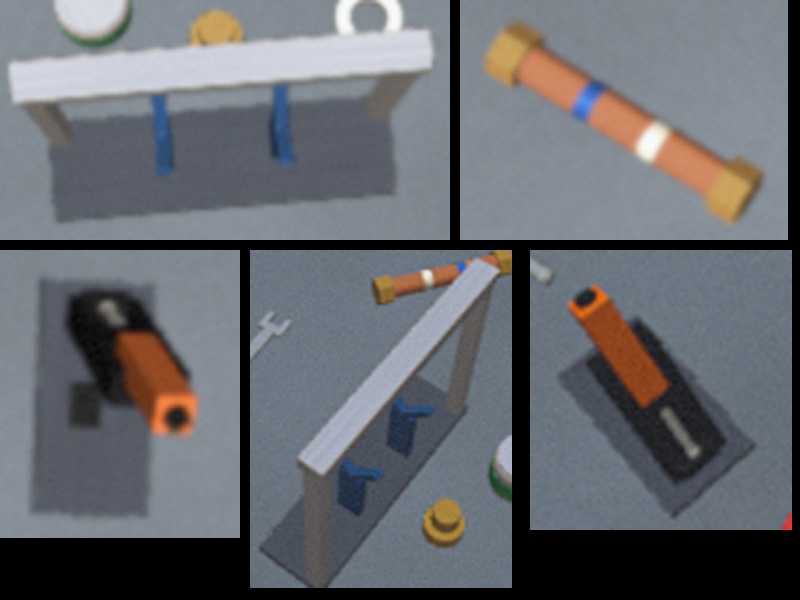

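The composite shows the stand plate's front corners, the bar corners, the cradle plate's corners and the pipe's rings and unions clearly. I'll fit poses to those points.

```bash
cat >> h.py <<'E'
def Rz(t): c,s=np.cos(t),np.sin(t); return np.array([[c,-s,0],[s,c,0],[0,0,1.]])
def fit(obs,x0,z0=0):  # obs: list of (frame, state, pts3, px)
    from scipy.optimize import least_squares
    def r(q):
        return np.concatenate([(proj(f,np.array(P,float)@Rz(q[2]).T+[q[0],q[1],z0],s)-np.array(u,float)).ravel() for f,s,P,u in obs])
    o=least_squares(r,x0,x_scale=[10,10,.05],loss="soft_l1"); return o.x,np.abs(r(o.x)).reshape(-1,2).max(1).round(1)
E
python3 - <<'E'
from h import *
S=robot.grab_frame("scene");T=robot.grab_frame("top")
st=[(T,None,[(-45,155,12),(-45,-155,12),(35,150,277),(35,-150,277),(5,150,253),(5,-150,253)],[(214,178.7),(326.7,169.3),(198.3,126.3),(338.3,115.3),(200.7,139.3),(339.7,127.7)]),
(S,None,[(5,-150,277),(35,-150,277),(5,150,277),(35,150,277),(-45,-155,12),(45,155,12)],[(258,233.2),(268,240),(326,154.8),(337.2,158),(242.8,269.2),(324,214)])]
print("stand",fit(st,[650,0,0]))
for k in st: print(fit([k],[650,0,0])[0])
c=[(T,None,[(80,40,8),(80,-40,8),(-80,-40,8),(-80,40,8)],[(372,184.75),(401,187.25),(398.5,244.75),(369.5,243.75)]),
(S,None,[(-80,-40,8),(-80,40,8),(80,40,8),(80,-40,8)],[(143.6,271.6),(166.4,254.4),(199.3,290.7),(175.9,311.3)])]
print("cradle",fit(c,[450,-300,0]))
for k in c: print(fit([k],[450,-300,0])[0])
for n,p,z in (("hexA",(128.75,185),18),("hexB",(183.75,219.5),18),("blue",(147.5,197.25),26),("white",(163.25,207.5),26)): print(n,at_z(T,p,z).round(1))
for n,p,z in (("hexB",(292,165.6),20),("white",(309.2,161.6),24),("blue",(322.8,156.8),24)): print(n,at_z(S,p,z).round(1))
print(robot.state())
E
```

```text
stand (array([6.66019124e+02, 1.52976147e+00, 1.14878552e-01]), array([3.1, 4. , 0.1, 1.6, 2.7, 2. , 2.6, 1.7, 2.8, 0.7, 1.4, 3. ]))
[6.64503408e+02 1.45034090e+00 1.05702246e-01]
[6.66831315e+02 2.06851417e+00 1.21587890e-01]
cradle (array([ 5.10649910e+02, -3.18350750e+02, -3.00699689e-02]), array([0.7, 1.5, 0.3, 0.6, 1. , 1.7, 0.3, 0.4]))
[ 5.08620729e+02 -3.18218131e+02 -3.27035273e-02]
[ 5.13219686e+02 -3.18746528e+02 -2.63993632e-02]
hexA [572.  380.2  18. ]
hexB [483.3 225.1  18. ]
blue [539.9 324.3  26. ]
white [513.6 280.2  26. ]
hexB [486.3 228.2  20. ]
white [519.9 280.6  24. ]
blue [540.3 330.8  24. ]
{'time': 1.6, 'joint_pos': array([-1.32547806,  0.61490447, -0.01257219,  1.42340852,  0.00811939,
        1.1034059 , -0.04040987]), 'joint_velocities': array([ 5.72282993e-05, -1.39592670e-04,  5.45065078e-04,  9.48117674e-05,
        1.43173653e-03, -4.61248908e-04,  8.70673091e-04]), 'joint_torque': array([-2.01536163e-04, -4.58820391e+01,  2.08986732e-01, -1.66025788e+01,
       -6.10439689e-02,  1.33318867e-02,  4.12959719e-05]), 'tcp_pos': array([174.50243754, 626.10316303, 237.43456565]), 'tool_rot': array([[-9.63289282e-01,  2.68465562e-01, -2.15077536e-05],
       [ 2.68465562e-01,  9.63289280e-01, -7.27230298e-05],
       [ 1.19455946e-06, -7.58274064e-05, -9.99999997e-01]]), 'contact_force': array([-0.79027603, -0.72819669,  0.13649741]), 'wrist_torque': array([-0.03052212,  0.01286668, -0.01673745]), 'finger_force': 0.0, 'opening': 93.0356605753062}
```

```bash
cat >> h.py <<'E'
from scipy.linalg import logm,expm
from scipy.spatial.transform import Rotation as Ro
import json,os
def T4(R,p): T=np.eye(4);T[:3,:3]=R;T[:3,3]=p;return T
def log(s):
    with open("log.json","a") as f: f.write(json.dumps({k:np.array(s[k]).tolist() for k in("joint_pos","tcp_pos","tool_rot")})+"\n")
def seg(T0,T1,n,dec=2):
    "constant row whose n-fold repetition goes T0->T1; returns row, reached pose"
    t=expm(logm(np.linalg.inv(T0)@T1).real/n)
    row=np.round(np.r_[t[:3,3]/150,Ro.from_matrix(t[:3,:3]).as_rotvec()/.15],dec)+0.
    step=T4(Ro.from_rotvec(row[3:]*.15).as_matrix(),row[:3]*150)
    return row,T0@np.linalg.matrix_power(step,n)
def plan(*way,T0=None,dec=2):
    "way: (R,p,n)"
    s=robot.state(); log(s)
    T=T4(s["tool_rot"],s["tcp_pos"]) if T0 is None else T0
    for R,p,n in way:
        row,T2=seg(T,T4(R,p),n,dec)
        m=max(abs(row[3:]).max(),np.linalg.norm(row[:3])*150/62.5,np.linalg.norm(row[3:])*.15/.186)
        print(n,"x",row.tolist(),"load %.2f err %s mm %.3f rad"%(m,(T2[:3,3]-p).round(1),Ro.from_matrix(T2[:3,:3].T@R).magnitude()))
        T=T2
    return T
def down(ang): # tool x at world angle ang (rad), tool z down
    c,s=np.cos(ang),np.sin(ang); return np.array([[c,s,0],[s,-c,0],[0,0,-1.]])
E
python3 - <<'E'
from h import *
print(np.round(robot.grab_frame("wrist")["T_tool_cam"],3).tolist(),robot.grab_frame("wrist")["fovy"])
a=np.radians(60.2)
plan((down(np.radians(115)),[250,430,237],5),(down(a),[515,300,215],10))
E
```

```text
[[-0.0, -0.969, -0.249, 69.491], [1.0, 0.0, -0.001, -0.879], [0.002, -0.249, 0.969, -146.98], [0.0, 0.0, 0.0, 1.0]] 65.28334561986976
5 x [-0.24, -0.16, 0.0, 0.0, 0.0, 1.15] load 1.15 err [-0.4  0.1  0.4] mm 0.000 rad
10 x [-0.09, 0.18, 0.01, 0.0, 0.0, 0.64] load 0.64 err [-5.   1.3  7.4] mm 0.003 rad
```

Request:
{"op": "drive_tool", "data": {
  "deltas": [
    [-0.24,-0.16,0,0,0,1,1],
    [-0.24,-0.16,0,0,0,1,1],
    [-0.24,-0.16,0,0,0,1,1],
    [-0.24,-0.16,0,0,0,1,1],
    [-0.24,-0.16,0,0,0,1,1]
  ]
}}

```text
time: 2.33
tcp_pos: [259.9, 430.9, 237.7]
tool_rot: [[-0.517, 0.856, 0.001], [0.856, 0.517, 0.001], [0.0, 0.001, -1.0]]
contact_force: [0.4, -0.7, 0.8]
opening: 93.0
finger_force: 0.0
```

Run:
```python
from h import *
plan((down(np.radians(60.2)),[515,300,215],10))
```

```text
10 x [-0.1, 0.17, 0.02, 0.0, 0.0, 0.71] load 0.71 err [-3.2  3.6 -7.2] mm 0.002 rad
```

Request:
{"op": "drive_tool", "data": {
  "deltas": [
    [-0.1,0.17,0.01,0,0,0.71,1],
    [-0.1,0.17,0.01,0,0,0.71,1],
    [-0.1,0.17,0.02,0,0,0.71,1],
    [-0.1,0.17,0.01,0,0,0.71,1],
    [-0.1,0.17,0.02,0,0,0.71,1]
  ]
}}

```text
time: 2.95
tcp_pos: [403.9, 403.4, 226.7]
tool_rot: [[-0.011, 1.0, 0.0], [1.0, 0.011, 0.0], [0.0, 0.0, -1.0]]
contact_force: [-0.4, -0.2, -0.3]
opening: 93.0
finger_force: 0.0
```

Request:
{"op": "drive_tool", "data": {
  "deltas": [
    [-0.1,0.17,0.01,0,0,0.71,1],
    [-0.1,0.17,0.02,0,0,0.71,1],
    [-0.1,0.17,0.01,0,0,0.71,1],
    [-0.1,0.17,0.02,0,0,0.71,1],
    [-0.1,0.17,0.01,0,0,0.71,1]
  ]
}}

```text
time: 3.58
tcp_pos: [512.7, 305.1, 215.9]
tool_rot: [[0.499, 0.867, -0.0], [0.867, -0.499, -0.0], [-0.001, -0.0, -1.0]]
contact_force: [-0.0, 0.3, -0.0]
opening: 93.3
finger_force: 0.0
```

```bash
python3 - <<'E'
from h import *
s=robot.state();log(s); f=robot.grab_frame("wrist"); save(f,"w1")
print(s["tcp_pos"],s["joint_pos"].round(3).tolist())
for t in("pipe","blue_ring","white_ring"):
    for q in robot.search_frame("wrist",t)[:2]: print(t,np.round(q["position"],1),round(q["score"],2),at_z(f,q["position"],28,s).round(1))
E
python3 - <<'E'
import json
for l in open("log.json"):
    d=json.loads(l);print([round(x,3) for x in d["joint_pos"]],[round(x,1) for x in d["tcp_pos"]])
E
```

```text
[512.70495532 305.13444228 215.92946779] [-0.869, 0.59, 0.487, 1.624, -0.313, 1.006, -0.805]
pipe [269. 161.] 0.58 [533.3 311.3  28. ]
blue_ring [265.6 159.9] 0.86 [530.6 314.3  28. ]
white_ring [266.1 163.8] 0.81 [528.9 310.2  28. ]
white_ring [403.6  53.7] 0.55 [708.6 339.5  28. ]
[-1.326, 0.615, -0.013, 1.423, 0.008, 1.103, -0.04] [174.5, 626.1, 237.4]
[-1.213, 0.392, 0.199, 1.845, -0.095, 0.913, -0.428] [259.9, 430.9, 237.7]
[-0.869, 0.59, 0.487, 1.624, -0.313, 1.006, -0.805] [512.7, 305.1, 215.9]
```

View pics/w1.png

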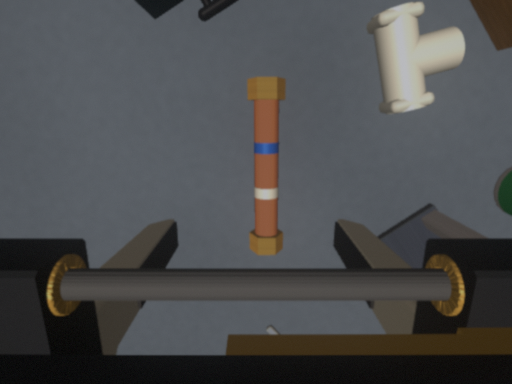

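Blue ring at (266,148), white at (265.5,193.5), unions at (266,88) and (266,242); the fingers straddle the pipe's line.

```bash
cat >> h.py <<'E'
def axpt(f,s,px,z0,r):  # point on axis (height z0) whose surface point nearest the camera is seen at px
    o,d=ray(f,px,s); p=at_z(f,px,z0,s)
    for _ in range(5):
        v=o-p; v/=np.linalg.norm(v); q=at_z(f,px,z0+r*v[2],s); p=np.r_[(q-r*v)[:2],z0]
    return p
E
python3 - <<'E'
from h import *
s=robot.state(); f=robot.grab_frame("wrist")
b=axpt(f,s,(266,148),18,14);w=axpt(f,s,(265.5,193.5),18,14)
print(b,w,np.linalg.norm(b-w),(b+w)/2,np.degrees(np.arctan2(*(b-w)[1::-1])))
h1=at_z(f,(266,88),24,s);h2=at_z(f,(265.7,242),24,s);print(h1,h2,(h1+h2)/2,np.degrees(np.arctan2(*(h1-h2)[1::-1])))
c=(b+w)/2; a=np.arctan2(*(h1-h2)[1::-1])
c2=c.copy();c2[2]=60
T=plan((down(a),c2,5)); c3=c.copy();c3[2]=23
plan((down(a),c3,5),T0=T)
E
```

```text
[535.94626828 326.03113542  18.        ] [509.14665252 279.0812012   18.        ] 54.060297156231 [522.5464604  302.55616831  18.        ] 60.281729318860435
[567.335008   382.84539219  24.        ] [480.08474385 226.75706134  24.        ] [523.70987592 304.80122677  24.        ] 60.795680219188704
5 x [0.0, 0.02, 0.21, 0.0, 0.0, -0.01] load 0.51 err [ 1.3 -2.2 -1.3] mm 0.003 rad
5 x [0.0, 0.0, 0.05, 0.0, 0.0, 0.0] load 0.12 err [ 1.2 -2.1 -1.8] mm 0.003 rad
```

Request:
{"op": "drive_tool", "data": {
  "deltas": [
    [0,0.02,0.21,0,0,0,1],
    [0,0.02,0.21,0,0,0,1],
    [0,0.02,0.21,0,0,0,1],
    [0,0.02,0.21,0,0,0,1],
    [0,0.01,0.21,0,0,0,1]
  ]
}}

```text
time: 4.45
tcp_pos: [522.4, 302.1, 58.0]
tool_rot: [[0.49, 0.872, -0.001], [0.872, -0.49, 0.002], [0.001, -0.001, -1.0]]
contact_force: [0.1, -0.9, 0.3]
opening: 92.9
finger_force: 0.0
```

Request:
{"op": "drive_tool", "data": {
  "deltas": [
    [0,0,0.06,0,0,0,1],
    [0,0,0.06,0,0,0,1],
    [0,0,0.06,0,0,0,1],
    [0,0,0.06,0,0,0,1],
    [0,0,0,0,0,0,1]
  ]
}}

```text
time: 5.08
tcp_pos: [522.9, 299.7, 22.5]
tool_rot: [[0.493, 0.87, -0.001], [0.87, -0.493, -0.0], [-0.001, -0.001, -1.0]]
contact_force: [-0.2, 0.8, 0.4]
opening: 93.0
finger_force: 0.0
```

Request:
{"op": "drive_tool", "data": {
  "deltas": [
    [0,0,0,0,0,0,-1],
    [0,0,0,0,0,0,-1],
    [0,0,0,0,0,0,-1],
    [0,0,0,0,0,0,-1],
    [0,0,0,0,0,0,-1]
  ]
}}

```text
time: 5.7
tcp_pos: [523.3, 299.8, 23.0]
tool_rot: [[0.493, 0.87, 0.0], [0.87, -0.493, -0.0], [-0.0, 0.0, -1.0]]
contact_force: [0.3, -0.1, 0.3]
opening: 47.6
finger_force: 0.0
```

Run:
```python
from h import *
s=robot.state();log(s);print(s["joint_pos"].round(3).tolist(),s["tcp_pos"],s["opening"],s["finger_force"])
# fit kinematics: POE-like: base yaw offset, h, L1,a1,L2,a2,L3,a3 ; alternating Z/Y axes
from scipy.optimize import least_squares
D=[json.loads(l) for l in open("log.json")]
def Y(t): return Ro.from_euler("y",t).as_matrix()
def Z(t): return Ro.from_euler("z",t).as_matrix()
def fk(q,P,sg):
    b,h,L1,a1,L2,a2,L3,a3,c=P
    R=Z(b+sg[0]*q[0]);p=np.array([0,0,h])
    R=R@Y(sg[1]*q[1]); R=R@Z(sg[2]*q[2]); p=p+R@[a1,0,L1]
    R=R@Y(sg[3]*q[3]); R=R@Z(sg[4]*q[4]); p=p+R@[a2,0,L2]
    R=R@Y(sg[5]*q[5]); p=p+R@[a3,0,L3]; R=R@Z(c+sg[6]*q[6])
    return R,p
import itertools
best=None
for s0,s2,s4,s6 in itertools.product((1,-1),repeat=4):
  sg=(s0,1,s2,1,s4,1,s6)
  for b0 in (0,2.6,-2.6,1.57,-1.57):
   for c0 in (0,1.57,3.14,-1.57):
    def r(P):
        o=[]
        for d in D:
            R,p=fk(d["joint_pos"],P,sg); o+=list((p-d["tcp_pos"])/10)+list((R-np.array(d["tool_rot"])).ravel()*30)
        return np.r_[o,1e-3*(np.array(P)[1:8]-[330,330,0,330,0,250,0])/10]
    x=least_squares(r,[b0,330,330,0,330,0,250,0,c0],max_nfev=60)
    if best is None or x.cost<best[0]: best=(x.cost,sg,x.x)
print(best)
```

```text
[-0.765, 0.84, 0.349, 1.758, -0.452, 0.623, -0.667] [523.32893707 299.80629648  22.98341359] 47.561672846782116 0.0
(np.float64(0.1335749738641044), (-1, 1, -1, 1, -1, 1, -1), array([-3.56427210e-02,  3.50512980e+02,  5.51551929e+02,  1.81255307e+00,
        3.68590533e+02,  7.46430355e-01,  3.94664639e+02, -3.23304966e+00,
        1.53515362e+00]))
```

Request:
{"op": "drive_tool", "data": {
  "deltas": [
    [0,0,0,0,0,0,-1],
    [0,0,0,0,0,0,-1],
    [0,0,0,0,0,0,-1],
    [0,0,0,0,0,0,-1],
    [0,0,0,0,0,0,-1]
  ]
}}

```text
time: 6.32
tcp_pos: [523.6, 299.7, 23.0]
tool_rot: [[0.493, 0.87, 0.001], [0.87, -0.493, -0.0], [0.0, 0.001, -1.0]]
contact_force: [0.7, -0.7, -0.9]
opening: 27.1
finger_force: 30.0
```

Request:
{"op": "drive_tool", "data": {
  "deltas": [
    [0,0,-0.1,0,0,0,-1],
    [0,0,-0.2,0,0,0,-1],
    [0,0,-0.3,0,0,0,-1],
    [0,0,-0.35,0,0,0,-1],
    [0,0,-0.35,0,0,0,-1]
  ]
}}

```text
time: 6.95
tcp_pos: [522.1, 299.6, 219.7]
tool_rot: [[0.493, 0.87, -0.002], [0.87, -0.493, -0.0], [-0.001, -0.001, -1.0]]
contact_force: [0.4, 1.3, -3.2]
opening: 26.9
finger_force: 30.0
```

```bash
cat > kin.py <<'E'
from h import *
from scipy.optimize import least_squares
LO=np.array([-3.12,-.3,-1.34,.26,-1.36,.01,-2.84]);HI=np.array([3.12,2.06,1.32,2.42,4.5,1.98,2.84])
def Y(t): return Ro.from_euler("y",t).as_matrix()
def Z(t): return Ro.from_euler("z",t).as_matrix()
def fk(q,P):
    b,h,L1,a1,L2,a2,L3,a3,c=P; q=np.array(q)*[-1,1,-1,1,-1,1,-1]
    R=Z(b+q[0])@Y(q[1])@Z(q[2]); p=np.array([0,0,h])+R@[a1,0,L1]
    R=R@Y(q[3])@Z(q[4]); p=p+R@[a2,0,L2]
    R=R@Y(q[5]); p=p+R@[a3,0,L3]
    return R@Z(c+q[6]),p
def calib():
    D=[json.loads(l) for l in open("log.json")]
    g=np.array([-.03,350,400,0,370,0,300,0,1.57])
    def r(P):
        o=[]
        for d in D:
            R,p=fk(d["joint_pos"],P);o+=list((p-d["tcp_pos"])/3)+list((R-np.array(d["tool_rot"])).ravel()*100)
        return np.r_[o,.003*(P-g)[1:8]]
    x=least_squares(r,g);return x.x,x.cost
P,cost=calib()
def ik(R,p,q0,reg=.02):
    def r(q):
        R1,p1=fk(q,P);return np.r_[(p1-p)/10,(R1-R).ravel()*10,reg*(q-q0)]
    x=least_squares(r,np.clip(q0,LO+.01,HI-.01),bounds=(LO,HI)).x
    R1,p1=fk(x,P);return x,np.linalg.norm(p1-p),Ro.from_matrix(R1.T@R).magnitude()
def tilted(yaw,a,sx):  # tool z=(sin a,0,-cos a) in stand frame, tool x = sx*stand y
    z=np.array([np.sin(a),0,-np.cos(a)]);x=np.array([0,sx,0.]);return Rz(yaw)@np.c_[x,np.cross(z,x),z]
E
python3 - <<'E'
from kin import *
s=robot.state();log(s);print(s["tcp_pos"],s["opening"],s["finger_force"],s["contact_force"]);q=s["joint_pos"]
print(P.round(2),cost)
S=np.array([666,1.5,120.]);yaw=.112
for a in (45,50,55,60,65):
  for sx in(1,-1):
    R=tilted(yaw,np.radians(a),sx)
    for j5 in(0,np.pi):
        for j7 in (0,2.8,-2.8):
          x,e,w=ik(R,S-R@[0,0,5.],np.array([0,.6,0,1.7,j5,.8,j7]))
          if e<1 and w<.01: print(a,sx,x.round(2),round(e,1),round(w,3))
E
```

```text
[522.13291788 299.62319614 219.65095759] 26.937124171654613 29.998663365840912 [ 0.37329901  1.29598298 -3.20542093]
[-4.0000e-02  3.0529e+02  5.5147e+02  1.8800e+00  3.6853e+02  6.8000e-01
  3.4943e+02 -3.2200e+00  1.5400e+00] 1.6049159849211247
45 1 [ 0.59  0.87 -0.89  2.27  2.53  0.74 -2.18] 0.0 0.0
45 1 [ 0.67  0.96 -1.06  2.27  2.41  0.84 -2.  ] 0.0 0.0
45 1 [-0.1   0.68  0.19  2.27  3.53  0.63  2.84] 0.0 0.0
45 1 [ 0.26  0.7  -0.34  2.27  3.04  0.58 -2.84] 0.0 0.0
45 -1 [ 0.75  1.15 -1.33  2.27  2.27  1.05  1.4 ] 0.0 0.0
45 -1 [ 0.08  0.68 -0.08  2.27  3.29  0.58 -0.01] 0.0 0.0
45 -1 [ 0.62  0.91 -0.96  2.27  2.48  0.77  1.04] 0.0 0.0
45 -1 [-0.48  0.83  0.8   2.27  3.91  0.87 -0.84] 0.0 0.0
50 1 [ 0.59  0.92 -0.88  2.33  2.69  0.88 -2.29] 0.0 0.0
50 1 [ 0.7   1.06 -1.12  2.33  2.53  1.   -2.03] 0.0 0.0
50 1 [-0.15  0.74  0.27  2.33  3.51  0.84  2.84] 0.0 0.0
50 1 [ 0.29  0.76 -0.37  2.33  3.08  0.77 -2.84] 0.0 0.0
50 -1 [ 0.76  1.22 -1.34  2.33  2.42  1.16  1.34] 0.0 0.0
50 -1 [ 0.08  0.72 -0.06  2.33  3.3   0.78 -0.  ] 0.0 0.0
50 -1 [ 0.65  0.99 -1.02  2.33  2.6   0.94  1.  ] 0.0 0.0
50 -1 [-0.5   0.9   0.84  2.33  3.8   1.06 -0.78] 0.0 0.0
55 1 [ 0.57  0.96 -0.83  2.39  2.85  1.02 -2.4 ] 0.0 0.0
55 1 [ 0.71  1.16 -1.16  2.39  2.65  1.16 -2.03] 0.0 0.0
55 1 [-0.18  0.81  0.34  2.39  3.49  1.05  2.84] 0.0 0.0
55 1 [ 0.3   0.82 -0.38  2.39  3.12  0.97 -2.84] 0.0 0.0
55 -1 [ 0.76  1.3  -1.34  2.39  2.57  1.27  1.31] 0.0 0.0
55 -1 [ 0.08  0.78 -0.05  2.39  3.31  0.98  0.01] 0.0 0.0
55 -1 [ 0.67  1.08 -1.05  2.39  2.72  1.1   0.98] 0.0 0.0
55 -1 [-0.5   0.99  0.88  2.39  3.71  1.26 -0.75] 0.0 0.0
```

```bash
cat >> kin.py <<'E'
def rows_to(qg,n,show,grip=-1):
    s=robot.state();log(s);q0=s["joint_pos"]
    T=T4(s["tool_rot"],s["tcp_pos"]);F0=T4(*fk(q0,P));z=[]
    for i in range(1,n+1):
        F1=T4(*fk(q0+(qg-q0)*i/n,P)); z.append(F1[:3,3])
        if i<=show:
            d=np.linalg.inv(T)@F1   # absolute, corrects rounding
            row=np.round(np.r_[d[:3,3]/150,Ro.from_matrix(d[:3,:3]).as_rotvec()/.15],2)+0.
            T=T@T4(Ro.from_rotvec(row[3:]*.15).as_matrix(),row[:3]*150)
            print(json.dumps(row.tolist()+[grip]), "%.2f %.2f"%(np.linalg.norm(row[:3])*2.4,np.linalg.norm(row[3:])*.8), F1[:3,3].round().tolist(),F1[:3,2].round(2).tolist())
    print("end",z[-1].round(),"minz",min(v[2] for v in z))
E
python3 - <<'E'
from kin import *
yaw=.112;S=np.array([666,1.5,120.]);R=tilted(yaw,np.radians(55),-1)
g=S+Rz(yaw)@[-120,0,130]-R@[0,0,5.]
q=robot.state()["joint_pos"];print(q.round(2))
x,e,w=ik(R,g,np.array([.08,.4,0,2.2,3.3,.8,0]));print(x.round(2),e,w)
rows_to(x,35,35)
E
```

```text
[-0.85  0.6   0.49  1.6  -0.31  1.02 -0.78]
[ 0.67  0.34 -0.7   2.42  3.14  0.33  0.23] 9.165569438709177 0.15461954433904201
[-0.21, 0.17, 0.04, -0.27, -0.36, -0.4, -1] 0.66 0.48 [528.0, 260.0, 214.0] [0.01, -0.07, -1.0]
[-0.21, 0.14, 0.04, -0.24, -0.36, -0.44, -1] 0.61 0.49 [534.0, 222.0, 210.0] [0.02, -0.13, -0.99]
[-0.21, 0.13, 0.04, -0.23, -0.35, -0.45, -1] 0.60 0.49 [540.0, 185.0, 208.0] [0.03, -0.19, -0.98]
[-0.2, 0.11, 0.05, -0.21, -0.34, -0.48, -1] 0.56 0.50 [546.0, 150.0, 208.0] [0.05, -0.25, -0.97]
[-0.2, 0.09, 0.05, -0.21, -0.33, -0.51, -1] 0.54 0.51 [552.0, 117.0, 209.0] [0.07, -0.3, -0.95]
[-0.19, 0.08, 0.06, -0.19, -0.31, -0.52, -1] 0.52 0.51 [559.0, 86.0, 211.0] [0.09, -0.35, -0.93]
[-0.18, 0.06, 0.05, -0.18, -0.31, -0.55, -1] 0.47 0.53 [565.0, 57.0, 213.0] [0.11, -0.39, -0.91]
[-0.18, 0.04, 0.06, -0.18, -0.29, -0.57, -1] 0.47 0.53 [572.0, 29.0, 217.0] [0.14, -0.43, -0.89]
[-0.16, 0.03, 0.05, -0.17, -0.28, -0.58, -1] 0.41 0.53 [579.0, 4.0, 221.0] [0.17, -0.46, -0.87]
[-0.15, 0.02, 0.06, -0.18, -0.26, -0.59, -1] 0.39 0.54 [587.0, -18.0, 225.0] [0.2, -0.49, -0.85]
[-0.1
[... 1798 characters left out ...]
25, -0.71, -1] 0.21 0.62 [631.0, -70.0, 276.0] [0.76, -0.12, -0.63]
[-0.02, 0.08, -0.05, -0.17, -0.24, -0.73, -1] 0.23 0.63 [621.0, -60.0, 274.0] [0.76, -0.08, -0.64]
[-0.03, 0.08, -0.05, -0.16, -0.25, -0.73, -1] 0.24 0.63 [610.0, -50.0, 272.0] [0.76, -0.03, -0.65]
[-0.03, 0.09, -0.06, -0.15, -0.24, -0.73, -1] 0.27 0.63 [597.0, -41.0, 269.0] [0.76, 0.01, -0.65]
[-0.04, 0.09, -0.06, -0.15, -0.24, -0.74, -1] 0.28 0.63 [583.0, -31.0, 266.0] [0.75, 0.05, -0.66]
[-0.05, 0.1, -0.05, -0.14, -0.24, -0.75, -1] 0.29 0.64 [567.0, -22.0, 262.0] [0.73, 0.09, -0.68]
[-0.06, 0.1, -0.06, -0.13, -0.24, -0.75, -1] 0.31 0.64 [550.0, -14.0, 258.0] [0.72, 0.12, -0.69]
end [550. -14. 258.] minz 208.03422991607619
```

Request:
{"op": "drive_tool", "data": {
  "deltas": [
    [-0.15,0.1,-0.1,-0.5,-0.7,-0.4,-1],
    [-0.15,0.1,-0.1,-0.5,-0.7,-0.4,-1],
    [-0.15,0.1,-0.1,-0.5,-0.7,-0.4,-1],
    [-0.1,0.1,-0.1,-0.5,-0.7,-0.4,-1],
    [-0.1,0.1,-0.1,-0.5,-0.7,-0.4,-1]
  ]
}}

```text
time: 7.58
tcp_pos: [548.1, 205.5, 318.1]
tool_rot: [[0.248, 0.956, 0.153], [0.806, -0.116, -0.581], [-0.538, 0.268, -0.799]]
contact_force: [-0.5, -0.5, -4.5]
opening: 27.2
finger_force: 30.0
```

Run:
```python
from kin import *
s=robot.state();log(s);print(s["tcp_pos"],s["tool_rot"].round(2).tolist(),s["joint_pos"].round(2),s["finger_force"])
P[:],c=calib();print(P.round(2),c)
S=np.array([666,1.5,120.]);yaw=.112
for a in (45,50,55,60):
  for off in ((0,0,0),(-30,0,35),(-60,0,100)):
    R=tilted(yaw,np.radians(a),-1);g=S+Rz(yaw)@off-R@[0,0,5.]
    for j5,j7 in((0,2.8),(np.pi,0)):
      x,e,w=ik(R,g,np.array([0,.5,0,2.2,j5,.8,j7]))
      print(a,off,x.round(2),round(e,1),round(w,3))
    R=tilted(yaw,np.radians(a),1)
    x,e,w=ik(R,g,np.array([0,.5,0,2.2,0,.1,0])); print("  sx+",x.round(2),round(e,1),round(w,3))
```

```text
[548.14979019 205.45238146 318.13727522] [[0.25, 0.96, 0.15], [0.81, -0.12, -0.58], [-0.54, 0.27, -0.8]] [-1.07  0.64  0.69  1.47  0.25  1.29 -0.74] 29.998827874660492
[-3.0000e-02  2.5904e+02  5.4795e+02  2.2800e+00  3.7621e+02  3.5600e+00
  2.9294e+02 -9.4000e-01  1.5400e+00] 8.148713798019392
45 (0, 0, 0) [ 0.73  1.08 -1.26  2.17  2.23  0.93  1.43] 0.0 0.0
45 (0, 0, 0) [ 0.08  0.67 -0.09  2.17  3.29  0.47 -0.01] 0.0 0.0
  sx+ [ 0.18  0.64 -0.22  1.97 -1.36  0.01  1.52] 7.6 0.236
45 (-30, 0, 35) [ 0.78  1.   -1.32  2.22  2.16  0.91  1.43] 0.0 0.0
45 (-30, 0, 35) [ 0.11  0.57 -0.11  2.23  3.3   0.43 -0.03] 0.0 0.0
  sx+ [ 0.22  0.55 -0.25  2.05 -1.36  0.01  1.52] 7.2 0.215
45 (-60, 0, 100) [ 0.85  0.79 -1.34  2.24  2.01  0.75  1.44] 0.0 0.0
45 (-60, 0, 100) [ 0.18  0.41 -0.19  2.25  3.33  0.29 -0.05] 0.0 0.0
  sx+ [ 0.28  0.4  -0.32  2.12 -1.36  0.01  1.51] 4.9 0.142
50 (0, 0, 0) [ 0.76  1.19 -1.33  2.22  2.36  1.06  1.41] 0.0 0.0
50 (0, 0, 0) [ 0.07  0.7  -0.07  2.22  3.3   0.64 -0.02] 0.0 0.0
  sx+ [ 0.23  0.64 -0.28  1.97 -1.36  0.01  1.55] 10.1 0.318
50 (-30, 0, 35) [ 0.79  1.06
[... 839 characters left out ...]
 [ 0.12  0.46 -0.09  2.37  3.36  0.64 -0.07] 0.0 0.0
  sx+ [ 0.42  0.42 -0.46  2.12 -1.36  0.01  1.56] 10.5 0.304
60 (0, 0, 0) [ 0.77  1.32 -1.34  2.31  2.65  1.22  1.34] 0.0 0.0
60 (0, 0, 0) [ 0.07  0.78 -0.05  2.31  3.31  0.99 -0.  ] 0.0 0.0
  sx+ [ 0.4   0.68 -0.45  1.97 -1.36  0.01  1.66] 14.9 0.479
60 (-30, 0, 35) [ 0.79  1.19 -1.34  2.38  2.6   1.2   1.25] 0.0 0.0
60 (-30, 0, 35) [ 0.08  0.69 -0.05  2.38  3.32  0.97 -0.01] 0.0 0.0
  sx+ [ 0.44  0.59 -0.49  2.04 -1.36  0.01  1.64] 14.8 0.458
60 (-60, 0, 100) [ 0.84  0.94 -1.34  2.42  2.52  1.04  1.11] 0.0 0.0
60 (-60, 0, 100) [ 0.11  0.51 -0.06  2.42  3.36  0.83 -0.05] 0.0 0.0
  sx+ [ 0.51  0.44 -0.55  2.12 -1.36  0.01  1.6 ] 13.1 0.385
```

```bash
cat >> kin.py <<'E'
def cart(Rs,ps,show,grip=-1,sim=True,dec=2):
    "follow poses; rows in tool axes, rounding carried"
    s=robot.state();log(s);q=s["joint_pos"]
    T=T4(s["tool_rot"],s["tcp_pos"])
    F=T4(*fk(q,P)); C=F@np.linalg.inv(T) # small model bias ignored
    for i,(R,p) in enumerate(zip(Rs,ps)):
        d=np.linalg.inv(T)@T4(R,p)
        row=np.round(np.r_[d[:3,3]/150,Ro.from_matrix(d[:3,:3]).as_rotvec()/.15],dec)+0.
        T=T@T4(Ro.from_rotvec(row[3:]*.15).as_matrix(),row[:3]*150)
        e=w=0
        if sim: q,e,w=ik(R,p,q,.05)
        if i<show: print(json.dumps(row.tolist()+[grip]), "%.2f %.2f"%(np.linalg.norm(row[:3])*2.4,np.linalg.norm(row[3:])*.8),np.round(p).tolist(),R[:,2].round(2).tolist(),q.round(2).tolist() if sim else "",round(e,1))
    print("final q",q.round(2),e,w)
    return T
E
python3 - <<'E'
from kin import *
yaw=.112;S=np.array([666,1.5,120.]);R=tilted(yaw,np.radians(52),-1)
g=S+Rz(yaw)@[-70,0,60]-R@[0,0,5.]
s=robot.state();q0=s["joint_pos"];p0=s["tcp_pos"]
qg,e,w=ik(R,g,np.array([.1,.5,0,2.2,3.3,.8,0]));print(qg.round(2),e,w)
n=30;V=np.array([490,40,330.])
Rs=[fk(q0+(qg-q0)*i/n,P)[0] for i in range(1,n)]+[R]
ps=[p0+(V-p0)*min(1,i/15) if i<=15 else V+(g-V)*(i-15)/15 for i in range(1,n+1)]
cart(Rs,ps,30)
E
```

```text
[ 0.1   0.53 -0.06  2.39  3.35  0.68 -0.05] 1.5990820928942206e-05 4.972446281634243e-07
[-0.07, -0.01, 0.03, -0.11, -0.55, -0.39, -1] 0.18 0.55 [544.0, 194.0, 319.0] [0.15, -0.65, -0.75] [-1.09, 0.66, 0.7, 1.49, 0.31, 1.3, -0.73] 0.0
[-0.06, -0.02, 0.04, -0.2, -0.48, -0.38, -1] 0.18 0.52 [540.0, 183.0, 320.0] [0.17, -0.7, -0.69] [-1.11, 0.67, 0.72, 1.52, 0.38, 1.29, -0.71] 0.0
[-0.06, -0.03, 0.05, -0.2, -0.47, -0.43, -1] 0.20 0.53 [537.0, 172.0, 321.0] [0.19, -0.75, -0.64] [-1.14, 0.68, 0.73, 1.56, 0.44, 1.28, -0.69] 0.0
[-0.06, -0.03, 0.04, -0.19, -0.45, -0.45, -1] 0.19 0.53 [533.0, 161.0, 321.0] [0.21, -0.79, -0.58] [-1.16, 0.69, 0.74, 1.6, 0.51, 1.27, -0.67] 0.0
[-0.05, -0.03, 0.05, -0.19, -0.43, -0.49, -1] 0.18 0.54 [529.0, 150.0, 322.0] [0.23, -0.82, -0.52] [-1.18, 0.7, 0.74, 1.64, 0.57, 1.25, -0.65] 0.0
[-0.04, -0.04, 0.06, -0.19, -0.4, -0.52, -1] 0.20 0.55 [525.0, 139.0, 323.0] [0.26, -0.84, -0.47] [-1.2, 0.71, 0.75, 1.69, 0.64, 1.23, -0.63] 0.0
[-0.04, -0.04, 0.05, -0.18, -0.38, -0.54, -1] 0.18 0.55 [521.0, 128.0, 324.0] [0.3, -0.86, -0.41] [-1.21, 0.71, 0.75, 1.75, 0.71, 1.
[... 2724 characters left out ...]
 -1.34, 2.42, 2.13, 1.41, 0.73] 9.4
[0.02, 0.03, 0.07, -0.36, -0.36, -0.55, -1] 0.19 0.60 [572.0, 3.0, 212.0] [0.86, -0.1, -0.5] [0.65, 0.87, -1.34, 2.42, 2.2, 1.28, 0.85] 7.7
[0.01, 0.03, 0.08, -0.35, -0.38, -0.53, -1] 0.21 0.59 [579.0, -1.0, 203.0] [0.84, -0.03, -0.54] [0.72, 0.9, -1.34, 2.42, 2.28, 1.18, 0.97] 5.0
[0.03, 0.03, 0.07, -0.33, -0.39, -0.54, -1] 0.20 0.59 [586.0, -4.0, 193.0] [0.81, 0.03, -0.58] [0.78, 0.94, -1.34, 2.42, 2.36, 1.11, 1.08] 1.3
[0.02, 0.03, 0.08, -0.31, -0.41, -0.53, -1] 0.21 0.59 [593.0, -7.0, 183.0] [0.78, 0.09, -0.62] [0.82, 0.95, -1.32, 2.39, 2.38, 0.98, 1.2] 0.0
final q [ 0.82  0.95 -1.32  2.39  2.38  0.98  1.2 ] 0.00021098051822434938 5.044752039771272e-06
```

Run:
```python
from kin import *
yaw=.112;S=np.array([666,1.5,120.])
for a in(45,50,54):
  R=tilted(yaw,np.radians(a),-1)
  for oz in(40,80,130,180,230,280):
    o=[]
    for ox in(-120,-90,-60,-30,0):
      x,e,w=ik(R,S+Rz(yaw)@[ox,0,oz]-R@[0,0,5.],np.array([.1,.5,0,2.2,3.3,.5,0])); o.append("%.2f/%.2f/%.0f"%(x[3],x[5],e))
    print(a,oz,o)
```

```text
45 40 ['2.42/1.17/2', '2.37/0.53/0', '2.30/0.47/0', '2.22/0.42/0', '2.14/0.37/0']
45 80 ['2.41/0.44/0', '2.34/0.39/0', '2.26/0.35/0', '2.19/0.31/0', '2.11/0.26/0']
45 130 ['2.35/0.26/0', '2.28/0.23/0', '2.21/0.20/0', '2.14/0.16/0', '2.07/0.12/0']
45 180 ['2.28/0.08/0', '2.21/0.06/0', '2.15/0.04/0', '2.08/0.01/0', '2.01/0.01/0']
45 230 ['2.23/0.01/2', '2.17/0.01/2', '2.12/0.01/2', '2.06/0.01/2', '2.00/0.01/3']
45 280 ['2.21/0.01/7', '2.16/0.01/5', '2.10/0.01/5', '2.04/0.01/5', '1.99/0.01/5']
50 40 ['2.42/1.22/7', '2.42/1.30/0', '2.35/0.65/0', '2.28/0.59/0', '2.20/0.54/0']
50 80 ['2.42/1.11/4', '2.40/0.57/0', '2.32/0.52/0', '2.25/0.48/0', '2.17/0.43/0']
50 130 ['2.41/0.44/0', '2.34/0.40/0', '2.27/0.37/0', '2.20/0.33/0', '2.13/0.29/0']
50 180 ['2.34/0.26/0', '2.28/0.23/0', '2.21/0.21/0', '2.14/0.18/0', '2.07/0.15/0']
50 230 ['2.26/0.07/0', '2.20/0.06/0', '2.14/0.04/0', '2.07/0.03/0', '2.01/0.01/0']
50 280 ['2.21/0.06/3', '2.16/0.01/2', '2.10/0.01/2', '2.04/0.01/2', '1.99/0.01/2']
54 40 ['2.42/1.27/11', '2.42/1.34/5', '2.39/0.79/0', '2.32/0.73/0', '2.24/0.67/0']
54 80 ['2.42/1.15/8', '2.42/1.24/2', '2.37/0.67/0', '2.29/0.62/0', '2.22/0.56/0']
54 130 ['2.42/1.01/3', '2.39/0.55/0', '2.32/0.51/0', '2.25/0.47/0', '2.18/0.42/0']
54 180 ['2.39/0.41/0', '2.33/0.38/0', '2.26/0.34/0', '2.19/0.31/0', '2.12/0.28/0']
54 230 ['2.31/0.26/0', '2.25/0.21/0', '2.19/0.18/0', '2.13/0.16/0', '2.06/0.13/0']
54 280 ['2.22/0.11/0', '2.16/0.08/0', '2.11/0.02/0', '2.05/0.01/0', '1.98/0.01/0']
```

```bash
cat > p1.py <<'E'
from kin import *
import sys
yaw=.112;S=np.array([666,1.5,120.]);R=tilted(yaw,np.radians(52),-1)
g=S+Rz(yaw)@[-60,0,150]-R@[0,0,5.]
qg,e,w=ik(R,g,np.array([.1,.5,0,2.2,3.3,.8,0]));print(qg.round(2),e,w)
s=robot.state();q0=s["joint_pos"]
qv=np.array([-.55,.3,.3,2.1,1.5,1.0,-.4])
E
python3 - <<'E'
from p1 import *
for k in range(0,25,2):
    q=q0+(qv-q0)*k/12 if k<=12 else qv+(qg-qv)*(k-12)/12
    R1,p=fk(q,P);print(k,p.round(),R1[:,2].round(2),"pipe ends",(p+R1[:,0]*110).round(),(p-R1[:,0]*110).round(),q.round(2))
E
```

```text
[ 0.18  0.33 -0.16  2.28  3.43  0.37 -0.15] 0.00011174429851983973 3.055794309274958e-06
0 [546. 204. 317.] [ 0.14 -0.59 -0.8 ] pipe ends [572. 293. 257.] [519. 116. 377.] [-1.07  0.64  0.69  1.47  0.25  1.29 -0.74]
2 [553. 122. 332.] [ 0.16 -0.68 -0.72] pipe ends [569. 202. 259.] [537.  41. 405.] [-0.98  0.59  0.63  1.58  0.46  1.24 -0.69]
4 [556.  50. 349.] [ 0.2  -0.75 -0.63] pipe ends [559. 121. 265.] [553. -21. 433.] [-0.89  0.53  0.56  1.68  0.67  1.19 -0.63]
6 [557. -10. 365.] [ 0.26 -0.8  -0.55] pipe ends [545.  49. 274.] [570. -69. 457.] [-0.81  0.47  0.5   1.79  0.87  1.15 -0.57]
8 [558. -57. 381.] [ 0.33 -0.82 -0.47] pipe ends [530. -12. 284.] [ 585. -102.  477.] [-0.72  0.41  0.43  1.89  1.08  1.1  -0.51]
10 [556. -91. 393.] [ 0.42 -0.81 -0.41] pipe ends [515. -64. 295.] [ 598. -119.  491.] [-0.64  0.36  0.37  2.    1.29  1.05 -0.46]
12 [ 553. -113.  402.] [ 0.52 -0.78 -0.36] pipe ends [ 499. -105.  306.] [ 607. -121.  498.] [-0.55  0.3   0.3   2.1   1.5   1.   -0.4 ]
14 [ 604. -106.  410.] [ 0.69 -0.66 -0.29] pipe ends [ 544. -127.  320.] [663. -84. 500.] [-0.43  0.31  0.22  2.13  1.82  0.9  -0.36]
16 [640. -85. 404.] [ 0.82 -0.51 -0.28] pipe ends [ 581. -136.  325.] [698. -35. 482.] [-0.31  0.31  0.15  2.16  2.14  0.79 -0.32]
18 [658. -58. 383.] [ 0.89 -0.33 -0.32] pipe ends [ 607. -134.  322.] [708.  18. 445.] [-0.18  0.32  0.07  2.19  2.46  0.69 -0.27]
20 [656. -32. 352.] [ 0.9  -0.16 -0.4 ] pipe ends [ 621. -128.  310.] [691.  64. 393.] [-0.06  0.32 -0.01  2.22  2.78  0.58 -0.23]
22 [637. -13. 313.] [ 0.86 -0.01 -0.5 ] pipe ends [ 623. -120.  293.] [650.  94. 334.] [ 0.06  0.33 -0.08  2.25  3.11  0.48 -0.19]
24 [602.  -6. 273.] [ 0.78  0.09 -0.62] pipe ends [ 615. -115.  273.] [590. 104. 273.] [ 0.18  0.33 -0.16  2.28  3.43  0.37 -0.15]
```

Run:
```python
from p1 import *
Q=[q0+(qv-q0)*i/15 for i in range(1,16)]+[qv+(qg-qv)*i/20 for i in range(1,21)]
F=[fk(q,P) for q in Q]
cart([f[0] for f in F],[f[1] for f in F],15)
```

```text
[ 0.18  0.33 -0.16  2.28  3.43  0.37 -0.15] 0.00011174429851983973 3.055794309274958e-06
[-0.2, 0.04, 0.11, -0.02, -0.37, -0.33, -1] 0.56 0.40 [549.0, 170.0, 323.0] [0.14, -0.63, -0.77] [-1.05, 0.63, 0.71, 1.51, 0.31, 1.26, -0.7] 0.0
[-0.19, 0.04, 0.11, -0.12, -0.32, -0.33, -1] 0.54 0.38 [552.0, 137.0, 329.0] [0.15, -0.66, -0.73] [-1.04, 0.62, 0.72, 1.56, 0.37, 1.23, -0.65] 0.0
[-0.18, 0.03, 0.11, -0.13, -0.3, -0.35, -1] 0.51 0.38 [554.0, 106.0, 335.0] [0.16, -0.7, -0.7] [-1.03, 0.6, 0.73, 1.6, 0.43, 1.2, -0.61] 0.0
[-0.17, 0.01, 0.1, -0.13, -0.29, -0.38, -1] 0.47 0.40 [555.0, 77.0, 342.0] [0.18, -0.73, -0.66] [-1.02, 0.59, 0.75, 1.64, 0.49, 1.17, -0.57] 0.0
[-0.16, 0.0, 0.11, -0.14, -0.28, -0.4, -1] 0.47 0.41 [556.0, 50.0, 349.0] [0.2, -0.75, -0.63] [-1.01, 0.58, 0.76, 1.68, 0.56, 1.13, -0.53] 0.0
[-0.14, -0.01, 0.1, -0.14, -0.26, -0.42, -1] 0.41 0.41 [557.0, 25.0, 356.0] [0.22, -0.77, -0.6] [-1.0, 0.56, 0.78, 1.72, 0.63, 1.09, -0.49] 0.0
[-0.14, -0.02, 0.09, -0.15, -0.26, -0.43, -1] 0.40 0.42 [557.0, 1.0, 362.0] [0.24, -0.79, -0.56] [-1.0, 0.55, 0.79, 1.76, 0.7, 1.05, -0.46] 0.0
[-
[... 563 characters left out ...]
01, 0.88, -0.37] 0.0
[-0.06, -0.04, 0.06, -0.2, -0.21, -0.5, -1] 0.23 0.46 [557.0, -86.0, 391.0] [0.4, -0.81, -0.42] [-0.99, 0.47, 0.88, 1.97, 1.1, 0.83, -0.36] 0.0
[-0.05, -0.05, 0.05, -0.2, -0.22, -0.5, -1] 0.21 0.47 [556.0, -97.0, 395.0] [0.44, -0.81, -0.4] [-0.99, 0.45, 0.89, 2.02, 1.2, 0.79, -0.35] 0.0
[-0.03, -0.05, 0.03, -0.22, -0.22, -0.51, -1] 0.16 0.48 [555.0, -106.0, 399.0] [0.48, -0.79, -0.38] [-0.99, 0.43, 0.91, 2.06, 1.3, 0.76, -0.35] 0.0
[-0.02, -0.04, 0.03, -0.23, -0.22, -0.52, -1] 0.13 0.49 [553.0, -113.0, 402.0] [0.52, -0.78, -0.36] [-1.0, 0.41, 0.92, 2.1, 1.41, 0.73, -0.36] 0.0
final q [-0.18  0.34  0.31  2.27  3.78  0.45 -0.54] 0.00015864407626388466 5.006041840729725e-06
```

Request:
{"op": "drive_tool", "data": {
  "deltas": [
    [-0.2,0.04,0.11,-0.02,-0.37,-0.33,-1],
    [-0.19,0.04,0.11,-0.12,-0.32,-0.33,-1],
    [-0.18,0.03,0.11,-0.13,-0.3,-0.35,-1],
    [-0.17,0.01,0.1,-0.13,-0.29,-0.38,-1],
    [-0.16,0,0.11,-0.14,-0.28,-0.4,-1]
  ]
}}

```text
time: 8.2
tcp_pos: [555.3, 49.5, 347.0]
tool_rot: [[0.024, 0.98, 0.197], [0.649, 0.135, -0.748], [-0.76, 0.146, -0.633]]
contact_force: [0.7, 0.8, -3.1]
opening: 27.3
finger_force: 30.0
```

Request:
{"op": "drive_tool", "data": {
  "deltas": [
    [-0.14,-0.01,0.1,-0.14,-0.26,-0.42,-1],
    [-0.14,-0.02,0.09,-0.15,-0.26,-0.43,-1],
    [-0.11,-0.03,0.09,-0.16,-0.24,-0.46,-1],
    [-0.1,-0.04,0.08,-0.16,-0.24,-0.46,-1],
    [-0.09,-0.04,0.08,-0.18,-0.23,-0.48,-1]
  ]
}}

```text
time: 8.82
tcp_pos: [557.3, -57.6, 378.7]
tool_rot: [[-0.251, 0.91, 0.331], [0.41, 0.41, -0.815], [-0.877, -0.069, -0.476]]
contact_force: [-0.8, -0.1, -4.1]
opening: 27.4
finger_force: 30.0
```

Request:
{"op": "drive_tool", "data": {
  "deltas": [
    [-0.07,-0.05,0.06,-0.19,-0.23,-0.49,-1],
    [-0.06,-0.04,0.06,-0.2,-0.21,-0.5,-1],
    [-0.05,-0.05,0.05,-0.2,-0.22,-0.5,-1],
    [-0.03,-0.05,0.03,-0.22,-0.22,-0.51,-1],
    [-0.02,-0.04,0.03,-0.23,-0.22,-0.52,-1]
  ]
}}

```text
time: 9.45
tcp_pos: [552.9, -113.8, 400.1]
tool_rot: [[-0.49, 0.699, 0.521], [0.078, 0.63, -0.773], [-0.868, -0.338, -0.363]]
contact_force: [0.4, 0.4, -3.2]
opening: 27.5
finger_force: 30.0
```

Run:
```python
from p1 import *
print(q0.round(2),s["opening"],s["finger_force"]);print(P.round(1),cost)
Q=[q0+(qg-q0)*i/20 for i in range(1,21)]
F=[fk(q,P) for q in Q]
cart([f[0] for f in F],[f[1] for f in F],20)
```

```text
[ 0.18  0.33 -0.16  2.27  3.43  0.37 -0.15] 0.00011418282283806614 3.1286240418496417e-06
[-0.99  0.41  0.9   2.12  1.4   0.76 -0.35] 27.462042124498165 29.99821186065674
[ -0.  266.9 541.    2.9 380.6   3.9 291.8  -1.3   1.5] 16.507362048848197
[0.02, 0.02, 0.04, -0.09, -0.13, -0.71, -1] 0.12 0.58 [556.0, -117.0, 394.0] [0.54, -0.77, -0.35] [-0.97, 0.42, 0.9, 2.12, 1.49, 0.71, -0.33] 0.0
[-0.03, 0.07, 0.06, -0.26, -0.21, -0.58, -1] 0.23 0.54 [570.0, -117.0, 390.0] [0.58, -0.74, -0.34] [-0.94, 0.43, 0.9, 2.13, 1.59, 0.67, -0.33] 0.0
[-0.03, 0.06, 0.06, -0.27, -0.19, -0.59, -1] 0.22 0.54 [583.0, -116.0, 386.0] [0.62, -0.71, -0.34] [-0.91, 0.44, 0.89, 2.14, 1.7, 0.62, -0.34] 0.0
[-0.02, 0.07, 0.05, -0.29, -0.2, -0.57, -1] 0.21 0.54 [596.0, -114.0, 381.0] [0.66, -0.67, -0.34] [-0.88, 0.44, 0.87, 2.15, 1.82, 0.59, -0.35] 0.0
[-0.03, 0.07, 0.05, -0.29, -0.2, -0.57, -1] 0.22 0.54 [607.0, -110.0, 375.0] [0.69, -0.63, -0.35] [-0.84, 0.44, 0.85, 2.16, 1.94, 0.56, -0.36] 0.0
[-0.02, 0.07, 0.04, -0.3, -0.2, -0.56, -1] 0.20 0.53 [617.0, -106.0, 368.0] [0.73, -0.59, -0.36] [-0.8, 0.44, 0.81, 2.16
[... 1465 characters left out ...]
4, 0.45, -0.44] 0.0
[-0.03, 0.07, -0.02, -0.21, -0.28, -0.55, -1] 0.19 0.52 [627.0, -24.0, 289.0] [0.83, -0.04, -0.56] [-0.21, 0.35, 0.28, 2.25, 3.35, 0.44, -0.43] 0.0
[-0.03, 0.06, -0.02, -0.2, -0.27, -0.55, -1] 0.17 0.52 [620.0, -17.0, 283.0] [0.82, 0.01, -0.58] [-0.16, 0.35, 0.24, 2.26, 3.46, 0.43, -0.43] 0.0
[-0.04, 0.06, -0.03, -0.18, -0.26, -0.57, -1] 0.19 0.52 [612.0, -11.0, 278.0] [0.8, 0.05, -0.6] [-0.11, 0.34, 0.2, 2.26, 3.57, 0.42, -0.43] 0.0
[-0.03, 0.07, -0.03, -0.15, -0.26, -0.57, -1] 0.20 0.52 [602.0, -6.0, 273.0] [0.78, 0.09, -0.62] [-0.07, 0.33, 0.16, 2.27, 3.68, 0.41, -0.43] 0.0
final q [-0.07  0.33  0.16  2.27  3.68  0.41 -0.43] 0.00019475252693939622 6.176555667519557e-06
```

Request:
{"op": "drive_tool", "data": {
  "deltas": [
    [0.02,0.02,0.04,-0.09,-0.13,-0.71,-1],
    [-0.03,0.07,0.06,-0.26,-0.21,-0.58,-1],
    [-0.03,0.06,0.06,-0.27,-0.19,-0.59,-1],
    [-0.02,0.07,0.05,-0.29,-0.2,-0.57,-1],
    [-0.03,0.07,0.05,-0.29,-0.2,-0.57,-1]
  ]
}}

```text
time: 10.07
tcp_pos: [607.7, -110.2, 374.8]
tool_rot: [[-0.646, 0.321, 0.693], [-0.327, 0.704, -0.63], [-0.69, -0.634, -0.35]]
contact_force: [-0.6, 0.1, -3.4]
opening: 27.5
finger_force: 30.0
```

Request:
{"op": "drive_tool", "data": {
  "deltas": [
    [-0.02,0.07,0.04,-0.3,-0.2,-0.56,-1],
    [-0.02,0.08,0.04,-0.31,-0.21,-0.55,-1],
    [-0.02,0.07,0.03,-0.31,-0.22,-0.55,-1],
    [-0.02,0.07,0.02,-0.31,-0.22,-0.54,-1],
    [-0.02,0.07,0.02,-0.3,-0.24,-0.54,-1]
  ]
}}

```text
time: 10.7
tcp_pos: [641.6, -78.8, 337.7]
tool_rot: [[-0.564, -0.111, 0.818], [-0.688, 0.611, -0.391], [-0.456, -0.784, -0.421]]
contact_force: [-0.0, 0.0, -4.2]
opening: 27.3
finger_force: 30.0
```

Request:
{"op": "drive_tool", "data": {
  "deltas": [
    [-0.02,0.07,0.02,-0.29,-0.24,-0.53,-1],
    [-0.02,0.07,0,-0.29,-0.26,-0.54,-1],
    [-0.03,0.07,0.01,-0.28,-0.26,-0.53,-1],
    [-0.02,0.07,-0.01,-0.26,-0.26,-0.53,-1],
    [-0.03,0.07,0,-0.24,-0.27,-0.54,-1]
  ]
}}

```text
time: 11.32
tcp_pos: [638.3, -39.0, 300.6]
tool_rot: [[-0.283, -0.457, 0.843], [-0.933, 0.334, -0.132], [-0.221, -0.824, -0.521]]
contact_force: [1.4, -1.4, -3.2]
opening: 27.4
finger_force: 30.0
```

Request:
{"op": "drive_tool", "data": {
  "deltas": [
    [-0.03,0.07,-0.01,-0.23,-0.27,-0.54,-1],
    [-0.03,0.07,-0.02,-0.21,-0.28,-0.55,-1],
    [-0.03,0.06,-0.02,-0.2,-0.27,-0.55,-1],
    [-0.04,0.06,-0.03,-0.18,-0.26,-0.57,-1],
    [-0.03,0.07,-0.03,-0.15,-0.26,-0.57,-1]
  ]
}}

```text
time: 11.95
tcp_pos: [601.5, -6.5, 273.2]
tool_rot: [[0.113, -0.612, 0.783], [-0.994, -0.073, 0.086], [0.004, -0.788, -0.616]]
contact_force: [0.3, -0.9, -3.6]
opening: 27.2
finger_force: 30.0
```

Run:
```python
from kin import *
s=robot.state();log(s);print(s["joint_pos"].round(2),s["finger_force"])
f=robot.grab_frame("wrist");s=robot.state();save(f,"w2")
g=robot.grab_frame("top");save(g,"t2");g2=robot.grab_frame("scene");save(g2,"s2")
np.savez("stand.npz",R=s["tool_rot"],p=s["tcp_pos"])
C=np.zeros((600,800,3),np.uint8)
w=cv2.imread("pics/w2.png");C[:384,:512]=w
t=cv2.imread("pics/s2.png");c=cv2.resize(t[130:290,235:350],None,fx=2.4,fy=2.4,interpolation=cv2.INTER_CUBIC);C[:c.shape[0],515:515+c.shape[1]]=c
t=cv2.imread("pics/t2.png");c=cv2.resize(t[95:190,190:350],None,fx=2.2,fy=2.2,interpolation=cv2.INTER_CUBIC);C[388:388+c.shape[0],0:c.shape[1]]=c
cv2.imwrite("pics/c2.png",C)
S=np.array([666,1.5,0]);yaw=.115
print(proj(f,S+np.array([(x,y,131) for y in(-50,50) for x in(-31,31)]+[(5,150,253),(5,-150,253),(-45,155,12),(-45,-155,12)])@Rz(yaw).T,s).round().tolist())
```

```text
[-0.11  0.33  0.18  2.28  3.59  0.4  -0.35] 29.998270869255066
[[357.0, 140.0], [304.0, 136.0], [348.0, 246.0], [300.0, 227.0], [220.0, 373.0], [209.0, -14.0], [408.0, 303.0], [448.0, 28.0]]
```

View pics/c2.png

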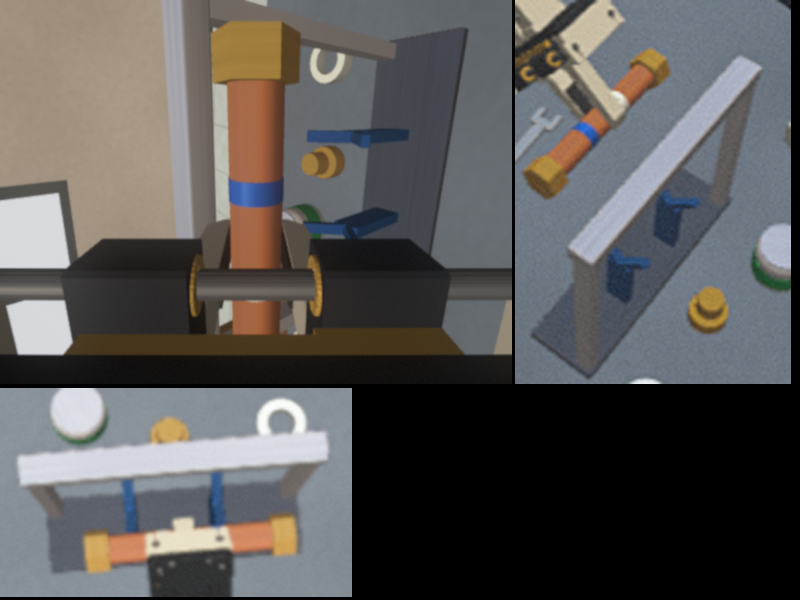

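The wrist view shows the held pipe (blue ring at 256,192), with both V uprights at (360,137) and (352,222). I'll zoom in with the predicted points overlaid.

Run:
```python
from h import *
s=robot.state();f=robot.grab_frame("wrist");g=robot.grab_frame("top");h=robot.grab_frame("scene")
S=np.array([666,1.5,0]);yaw=.115
pts=[(x,y,z) for y in(-56,-44,44,56) for x,z in((-31,131),(0,100),(31,131))]
W=lambda q:S+np.array(q,float)@Rz(yaw).T
def crop(f,s,x0,y0,x1,y1,k,q):
    c=cv2.resize(f["img"][y0:y1,x0:x1,::-1],None,fx=k,fy=k,interpolation=cv2.INTER_CUBIC)
    for u in proj(f,W(q),s): cv2.circle(c,tuple(int(v) for v in ((u+.5-[x0,y0])*k)),2,(0,255,255),-1)
    return c
C=np.zeros((600,800,3),np.uint8)
c=crop(f,s,290,110,420,245,3.3,pts);C[:c.shape[0],:c.shape[1]]=c
c=crop(h,None,235,200,320,280,4,pts);C[:c.shape[0],450:450+c.shape[1]]=c
c=crop(g,None,225,125,310,160,4,pts);C[455:455+c.shape[0],0:c.shape[1]]=c
cv2.imwrite("pics/c3.png",C)
```

```text
(no output)
```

View pics/c3.png

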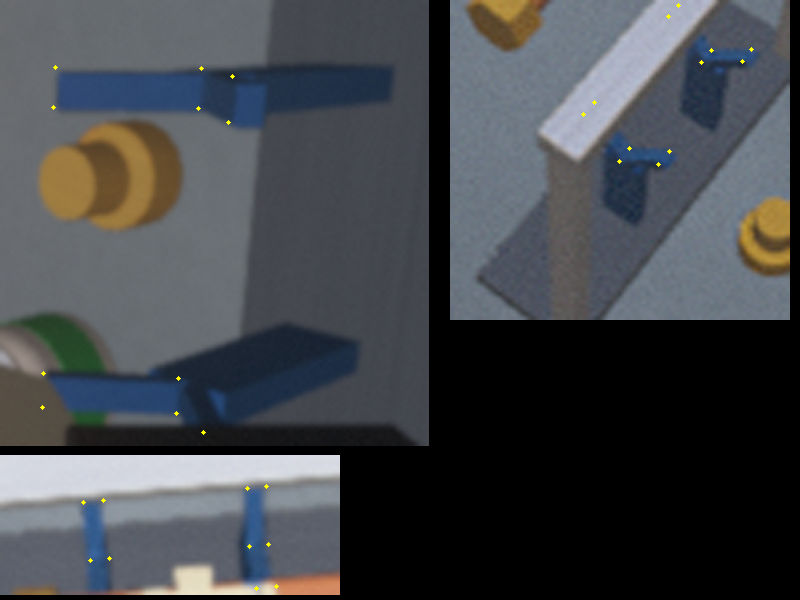

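Run:
```python
from h import *
s=robot.state();f=robot.grab_frame("wrist")
q=[((31,-56,131),(58,72)),((31,-44,131),(57,110)),((0,-56,100),(206,70)),((0,-44,100),(203,111)),((-31,-44,131),(234,127)),((-31,-56,131),(238,81)),((31,44,131),(50,376)),((0,44,100),(182,380)),((0,56,100),(180,413))]
P3=[a for a,_ in q];U=[(290+x/3.3-.5,110+y/3.3-.5) for _,(x,y) in q]
print(fit([(f,s,P3,U)],[666,1.5,.115]))
for yw in(.1,.115,.13):
    pass
from scipy.optimize import least_squares
r=least_squares(lambda v:(proj(f,np.array(P3,float)@Rz(v[2]).T+[v[0],v[1],v[3]],s)-U).ravel(),[666,1.5,.115,0],x_scale=[10,10,.05,10]);print("free z",r.x,r.cost)
# pipe as held: blue ring px and hex centre
b=(256,192);print(campose(f,s)[0].round(),f["T_tool_cam"].round(2)[:3,3] if hasattr(f["T_tool_cam"],"round") else "")
T=np.array(f["T_tool_cam"])
for t,r in((-26,14),(-90,18)): # expected in tool frame: x=-pipe y? predict both signs
    for sgn in(1,-1):
        w=s["tool_rot"]@[sgn*t,0,5]+s["tcp_pos"];print(sgn*t,proj(f,w,s).round(1))
```

```text
(array([6.66156640e+02, 3.17973476e+00, 1.15048372e-01]), array([0.5, 0.3, 0.4, 0. , 0.3, 0.4, 0.9, 0.5, 0.9]))
free z [ 6.67159242e+02  3.54685408e+00  1.16608436e-01 -1.53379112e+00] 1.0301803067687196
[494. -88. 364.] [  69.68    0.68 -147.68]
-26 [[253.6 286.1]]
26 [[253.5 198.9]]
-90 [[253.7 376.5]]
90 [[253.4  69.8]]
```

```bash
cat > st.py <<'E'
from kin import *
S=np.array([666.6,3.3,120.]);yaw=.1155
def path(way,a,sx,off,n):
    "way: stand-frame offsets of the pipe centre, straight legs with n rows each, orientation slerped over whole first leg"
    from scipy.spatial.transform import Slerp
    s=robot.state();R=tilted(yaw,np.radians(a),sx)
    tg=lambda o:S+Rz(yaw)@np.array(o,float)-R@np.array(off,float)
    sl=Slerp([0,1],Ro.from_matrix([s["tool_rot"],R]));Rs=[];ps=[];p=s["tcp_pos"]
    for k,(o,m) in enumerate(zip(way,n)):
        for i in range(1,m+1):
            Rs.append(sl(i/m).as_matrix() if k==0 else R);ps.append(p+(tg(o)-p)*i/m)
        p=tg(o)
    return Rs,ps
E
python3 - <<'E'
from st import *
Rs,ps=path([(-60,0,60),(-34,0,38),(-20,0,25),(0,0,5)],54,-1,(2,0,5),(7,3,2,3))
cart(Rs,ps,30)
E
```

```text
[0.0, 0.07, 0.05, 0.03, -0.01, 0.0, -1] 0.21 0.03 [603.0, -6.0, 261.0] [0.79, 0.09, -0.61] [-0.07, 0.35, 0.17, 2.3, 3.62, 0.46, -0.36] 0.0
[-0.01, 0.07, 0.06, 0.03, 0.0, 0.0, -1] 0.22 0.02 [603.0, -5.0, 248.0] [0.79, 0.09, -0.61] [-0.08, 0.39, 0.18, 2.31, 3.59, 0.51, -0.34] 0.0
[0.0, 0.07, 0.05, 0.03, -0.01, 0.0, -1] 0.21 0.03 [603.0, -5.0, 235.0] [0.79, 0.09, -0.6] [-0.09, 0.42, 0.2, 2.33, 3.57, 0.57, -0.31] 0.0
[-0.01, 0.06, 0.05, 0.03, 0.0, -0.01, -1] 0.19 0.03 [603.0, -4.0, 222.0] [0.8, 0.09, -0.6] [-0.1, 0.45, 0.21, 2.34, 3.55, 0.62, -0.29] 0.0
[0.0, 0.07, 0.05, 0.04, -0.01, 0.0, -1] 0.21 0.03 [603.0, -3.0, 209.0] [0.8, 0.09, -0.6] [-0.1, 0.49, 0.21, 2.36, 3.53, 0.67, -0.28] 0.0
[0.0, 0.07, 0.05, 0.03, 0.0, 0.0, -1] 0.21 0.02 [603.0, -3.0, 196.0] [0.8, 0.09, -0.59] [-0.1, 0.52, 0.22, 2.37, 3.51, 0.72, -0.26] 0.0
[-0.01, 0.07, 0.06, 0.03, -0.01, 0.0, -1] 0.22 0.03 [603.0, -2.0, 183.0] [0.8, 0.09, -0.59] [-0.11, 0.56, 0.22, 2.38, 3.5, 0.77, -0.25] 0.0
[0.0, 0.01, 0.07, 0.0, 0.0, 0.0, -1] 0.17 0.00 [611.0, -1.0, 176.0] [0.8, 0.09, -0.59] [-0.11, 0.58, 0.22, 2.36, 3.49, 0.78, -0.25]
[... 345 characters left out ...]
8, 0.09, -0.59] [-0.11, 0.65, 0.22, 2.31, 3.48, 0.79, -0.25] 0.0
[0.0, 0.0, 0.06, 0.0, 0.0, 0.0, -1] 0.14 0.00 [642.0, 3.0, 148.0] [0.8, 0.09, -0.59] [-0.12, 0.67, 0.21, 2.29, 3.47, 0.79, -0.25] 0.0
[0.0, 0.01, 0.06, 0.0, 0.0, 0.0, -1] 0.15 0.00 [649.0, 3.0, 141.0] [0.8, 0.09, -0.59] [-0.12, 0.69, 0.21, 2.28, 3.47, 0.79, -0.25] 0.0
[0.0, 0.01, 0.06, 0.0, 0.0, 0.0, -1] 0.15 0.00 [656.0, 4.0, 135.0] [0.8, 0.09, -0.59] [-0.12, 0.71, 0.21, 2.26, 3.46, 0.79, -0.25] 0.0
[0.0, 0.01, 0.06, 0.0, 0.0, 0.0, -1] 0.15 0.00 [662.0, 5.0, 128.0] [0.8, 0.09, -0.59] [-0.12, 0.72, 0.21, 2.24, 3.46, 0.8, -0.25] 0.0
final q [-0.12  0.72  0.21  2.24  3.46  0.8  -0.25] 1.7081541376732036e-05 1.1062277199900682e-07
```

Request:
{"op": "drive_tool", "data": {
  "deltas": [
    [0,0.07,0.05,0.03,-0.01,0,-1],
    [-0.01,0.07,0.06,0.03,0,0,-1],
    [0,0.07,0.05,0.03,-0.01,0,-1],
    [-0.01,0.06,0.05,0.03,0,-0.01,-1],
    [0,0.07,0.05,0.04,-0.01,0,-1]
  ]
}}

```text
time: 12.92
tcp_pos: [603.3, -3.0, 209.4]
tool_rot: [[0.115, -0.59, 0.799], [-0.993, -0.069, 0.092], [0.001, -0.804, -0.594]]
contact_force: [0.9, -0.2, -3.7]
opening: 27.2
finger_force: 30.0
```

Request:
{"op": "drive_tool", "data": {
  "deltas": [
    [0,0.07,0.05,0.03,0,0,-1],
    [-0.01,0.07,0.06,0.03,-0.01,0,-1],
    [0,0.01,0.07,0,0,0,-1],
    [0,0,0.08,0,0,0,-1],
    [0,0.01,0.07,0,0,0,-1]
  ]
}}

```text
time: 13.55
tcp_pos: [629.6, 1.1, 161.2]
tool_rot: [[0.116, -0.582, 0.805], [-0.993, -0.068, 0.094], [0.0, -0.81, -0.586]]
contact_force: [0.3, 0.5, -3.9]
opening: 26.9
finger_force: 30.0
```

Run:
```python
from st import *
s=robot.state();print(s["tcp_pos"],s["contact_force"].round(1))
Rs,ps=path([(-20,0,25),(0,0,5)],54,-1,(2,0,5),(2,3))
cart(Rs,ps,30)
```

```text
[629.59092724   1.06264981 161.24030648] [ 0.3  0.5 -3.9]
[0.0, 0.01, 0.06, -0.01, 0.0, 0.0, -1] 0.15 0.01 [636.0, 2.0, 155.0] [0.8, 0.09, -0.59] [-0.12, 0.65, 0.22, 2.31, 3.48, 0.79, -0.25] 0.0
[0.0, 0.01, 0.06, 0.0, 0.0, 0.0, -1] 0.15 0.00 [642.0, 3.0, 148.0] [0.8, 0.09, -0.59] [-0.12, 0.67, 0.22, 2.29, 3.47, 0.79, -0.25] 0.0
[0.0, 0.01, 0.06, 0.0, 0.0, 0.0, -1] 0.15 0.00 [649.0, 3.0, 141.0] [0.8, 0.09, -0.59] [-0.12, 0.69, 0.22, 2.27, 3.47, 0.79, -0.26] 0.0
[0.0, 0.01, 0.07, 0.0, 0.0, 0.0, -1] 0.17 0.00 [656.0, 4.0, 135.0] [0.8, 0.09, -0.59] [-0.12, 0.71, 0.22, 2.26, 3.46, 0.79, -0.26] 0.0
[0.0, 0.01, 0.06, 0.0, 0.0, 0.0, -1] 0.15 0.00 [662.0, 5.0, 128.0] [0.8, 0.09, -0.59] [-0.12, 0.72, 0.21, 2.24, 3.46, 0.79, -0.26] 0.0
final q [-0.12  0.72  0.21  2.24  3.46  0.79 -0.26] 1.7124558886710895e-05 1.0746472099838407e-07
```

Request:
{"op": "drive_tool", "data": {
  "deltas": [
    [0,0.01,0.06,0,0,0,-1],
    [0,0.01,0.06,0,0,0,-1],
    [0,0.01,0.06,0,0,0,-1],
    [0,0.01,0.07,0,0,0,-1],
    [0,0.01,0.06,0,0,0,-1]
  ]
}}

```text
time: 14.18
tcp_pos: [661.6, 4.7, 127.0]
tool_rot: [[0.116, -0.584, 0.804], [-0.993, -0.068, 0.094], [-0.0, -0.809, -0.588]]
contact_force: [-0.1, 0.1, -3.4]
opening: 27.3
finger_force: 30.0
```

Request:
{"op": "drive_tool", "data": {
  "deltas": [
    [0,0.008,0.006,0,0,0,-1],
    [0,0.008,0.006,0,0,0,-1],
    [0,0.005,0.004,0,0,0,-1],
    [0,0,0,0,0,0,-1],
    [0,0,0,0,0,0,-1]
  ]
}}

```text
time: 14.8
tcp_pos: [661.4, 4.6, 124.0]
tool_rot: [[0.116, -0.583, 0.804], [-0.993, -0.068, 0.094], [-0.0, -0.81, -0.587]]
contact_force: [0.2, 0.2, -3.1]
opening: 27.1
finger_force: 30.0
```

Run:
```python
from st import *
s=robot.state();log(s)
print(s["tcp_pos"],s["contact_force"].round(1),"pipe in stand",(Rz(yaw).T@(s["tcp_pos"]+s["tool_rot"]@[2,0,5]-S)).round(1))
f=robot.grab_frame("wrist");save(f,"w4")
h=robot.grab_frame("scene");g=robot.grab_frame("top")
C=np.zeros((560,800,3),np.uint8);C[:384,:512]=f["img"][:,:,::-1]
c=cv2.resize(h["img"][140:280,230:350,::-1],None,fx=2.4,fy=2.4,interpolation=cv2.INTER_CUBIC);C[:c.shape[0],512:512+c.shape[1]]=c
c=cv2.resize(g["img"][105:185,195:345,::-1],None,fx=2,fy=2,interpolation=cv2.INTER_CUBIC);C[390:390+c.shape[0],:c.shape[1]]=c
cv2.imwrite("pics/c4.png",C)
```

```text
[661.37394201   4.58925587 124.03403139] [ 0.2  0.2 -3.1] pipe in stand [-1.  -0.1  1.1]
```

View pics/c4.png

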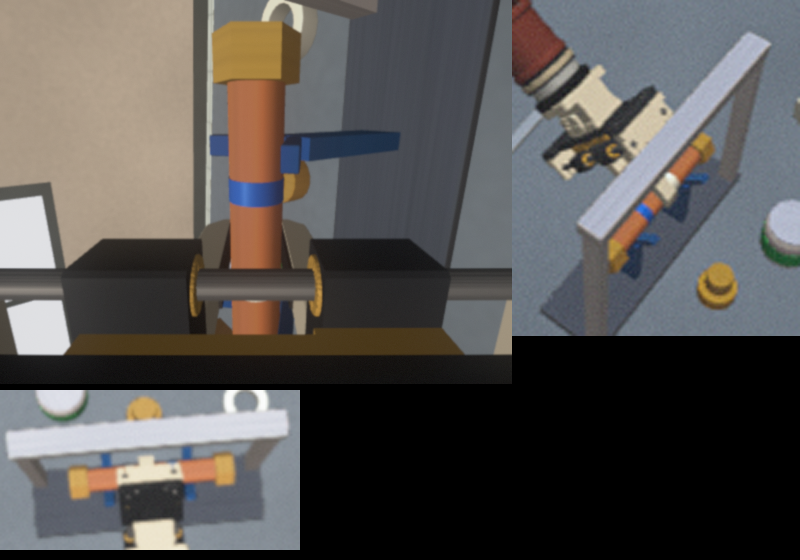

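The wrist view shows the pipe (250,190) lying between the tips of the near upright, at (290,148). The scene and top views show it centred under the bar over both rests. I'll lower it to contact.

Request:
{"op": "drive_tool", "data": {
  "deltas": [
    [0,0,0.006,0,0,0,-1],
    [0,0.005,0.005,0,0,0,-1],
    [0,0,0,0,0,0,-1],
    [0,0,0,0,0,0,-1],
    [0,0,0,0,0,0,-1]
  ]
}}

```text
time: 15.58
tcp_pos: [662.3, 4.8, 123.0]
tool_rot: [[0.116, -0.582, 0.805], [-0.993, -0.068, 0.094], [-0.0, -0.81, -0.586]]
contact_force: [-5.4, -0.4, 5.9]
opening: 27.2
finger_force: 30.0
```

Request:
{"op": "drive_tool", "data": {
  "deltas": [
    [0,0.004,0.003,0,0,0,-1],
    [0,0.004,0.003,0,0,0,-1],
    [0,0,0,0,0,0,-1],
    [0,0,0,0,0,0,-1],
    [0,0,0,0,0,0,-1]
  ]
}}

```text
time: 16.2
tcp_pos: [662.3, 4.8, 122.9]
tool_rot: [[0.116, -0.58, 0.807], [-0.993, -0.067, 0.094], [-0.0, -0.812, -0.584]]
contact_force: [-8.9, -0.0, 11.8]
opening: 27.2
finger_force: 30.0
```

Request:
{"op": "drive_tool", "data": {
  "deltas": [
    [0,0.006,-0.008,0,0,0,-1],
    [0,0,0,0,0,0,-1],
    [0,0,0,0,0,0,-1],
    [0,0,0,0,0,0,-1],
    [0,0,0,0,0,0,-1]
  ]
}}

```text
time: 16.82
tcp_pos: [662.2, 4.8, 122.9]
tool_rot: [[0.116, -0.578, 0.807], [-0.993, -0.067, 0.095], [-0.0, -0.813, -0.582]]
contact_force: [-3.9, 0.5, 6.6]
opening: 27.2
finger_force: 30.0
```

Request:
{"op": "drive_tool", "data": {
  "deltas": [
    [0,0,0,0,0,0,0.3],
    [0,0,0,0,0,0,0.3],
    [0,0,0,0,0,0,0.3],
    [0,0,0,0,0,0,0.3],
    [0,0,0,0,0,0,0.3]
  ]
}}

```text
time: 17.45
tcp_pos: [660.5, 4.5, 120.3]
tool_rot: [[0.116, -0.584, 0.803], [-0.993, -0.068, 0.094], [-0.0, -0.809, -0.588]]
contact_force: [-0.4, 0.0, 0.4]
opening: 59.9
finger_force: 0.0
```

Request:
{"op": "drive_tool", "data": {
  "deltas": [
    [0,0,0,0,0,0,0.3],
    [0,0,-0.03,0,0,0,0.3],
    [0,0,-0.06,0,0,0,0.3],
    [0,0,-0.1,0,0,0,0.3],
    [0,0,-0.12,0,0,0,0.3]
  ]
}}

```text
time: 18.08
tcp_pos: [622.1, -0.0, 148.5]
tool_rot: [[0.116, -0.584, 0.804], [-0.993, -0.068, 0.093], [-0.0, -0.809, -0.588]]
contact_force: [0.4, -0.2, 0.6]
opening: 60.8
finger_force: 0.0
```

Run:
```python
from st import *
s=robot.state();log(s);print(s["tcp_pos"],s["joint_pos"].round(2),s["contact_force"].round(1),s["opening"])
f=robot.grab_frame("wrist");save(f,"w5")
h=robot.grab_frame("scene");g=robot.grab_frame("top");save(h,"s5");save(g,"t5")
C=np.zeros((560,800,3),np.uint8);C[:384,:512]=f["img"][:,:,::-1]
c=cv2.resize(h["img"][140:280,230:350,::-1],None,fx=2.4,fy=2.4,interpolation=cv2.INTER_CUBIC);C[:c.shape[0],512:512+c.shape[1]]=c
c=cv2.resize(g["img"][105:185,195:345,::-1],None,fx=2,fy=2,interpolation=cv2.INTER_CUBIC);C[390:390+c.shape[0],:c.shape[1]]=c
c=cv2.resize(g["img"][178:250,362:422,::-1],None,fx=2.3,fy=2.3,interpolation=cv2.INTER_CUBIC);C[390:390+c.shape[0],310:310+c.shape[1]]=c
c=cv2.resize(h["img"][235:315,135:210,::-1],None,fx=2.4,fy=2.4,interpolation=cv2.INTER_CUBIC);C[345:345+c.shape[0],520:520+c.shape[1]]=c
cv2.imwrite("pics/c5.png",C)
b,w=(S+Rz(yaw)@[0,k,0] for k in(-26,26))
print(proj(f,[b,w],s).round(),proj(h,[b,w]).round(),proj(g,[b,w]).round())
```

```text
[ 6.22080263e+02 -1.26062835e-02  1.48471800e+02] [-0.14  0.66  0.24  2.37  3.43  0.85 -0.22] [ 0.4 -0.2  0.6] 60.79044216039256
[[249. 177.]
 [249. 247.]] [[284. 228.]
 [295. 215.]] [[279. 146.]
 [258. 148.]]
```

View pics/c5.png

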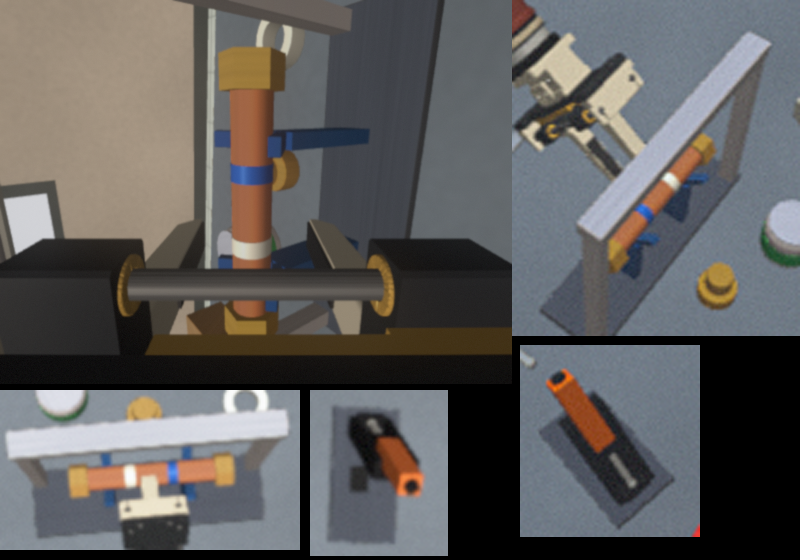

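The pipe lies seated in both rests and is free, with blue at (252,174) and white at (252,247) in the wrist view. Blue is on the stand's -y side. The probe is still in its cradle. Next I'll retract and swing the tool back to vertical above the cradle.

Run:
```python
from st import *
s=robot.state();q0=s["joint_pos"];print(P.round(1),cost)
qd,e,w=ik(down(-.03),np.array([500,-318,330.]),np.array([.55,.4,0,1.6,0,1.,1.]));print(qd.round(2),e,w)
R=tilted(yaw,np.radians(54),-1);g=S+Rz(yaw)@[-70,0,190]
qm,e,w=ik(R,g,q0);print(qm.round(2),e,w)
p0=s["tcp_pos"]
n1,n2=9,28
F=[(R,p0+(g-p0)*i/n1) for i in range(1,n1+1)]+[fk(qm+(qd-qm)*i/n2,P) for i in range(1,n2+1)]
cart([f[0] for f in F],[f[1] for f in F],40,grip=1)
```

```text
[ -0.  279.5 531.5  17.3 364.1  -1.8 302.7  -5.8   1.6] 51.321215115419115
[ 0.24  0.47  0.48  1.47 -0.22  1.25 -0.85] 0.00015942204439741624 4.7483603280248064e-06
[-0.04  0.25  0.12  2.27  3.69  0.37 -0.44] 0.00019403391277524108 5.197836392684862e-06
[0.0, -0.09, -0.09, 0.0, 0.0, 0.0, 1] 0.31 0.00 [620.0, -1.0, 167.0] [0.8, 0.09, -0.59] [-0.11, 0.61, 0.23, 2.36, 3.49, 0.8, -0.25] 0.0
[0.0, -0.08, -0.08, 0.0, 0.0, 0.0, 1] 0.27 0.00 [617.0, -1.0, 185.0] [0.8, 0.09, -0.59] [-0.11, 0.57, 0.22, 2.35, 3.5, 0.75, -0.26] 0.0
[0.0, -0.09, -0.09, 0.0, 0.0, 0.0, 1] 0.31 0.00 [614.0, -2.0, 202.0] [0.8, 0.09, -0.59] [-0.11, 0.52, 0.22, 2.35, 3.52, 0.7, -0.27] 0.0
[0.0, -0.08, -0.08, 0.0, 0.0, 0.0, 1] 0.27 0.00 [611.0, -2.0, 220.0] [0.8, 0.09, -0.59] [-0.1, 0.47, 0.21, 2.34, 3.54, 0.65, -0.29] 0.0
[0.01, -0.09, -0.09, 0.0, 0.0, 0.0, 1] 0.31 0.00 [608.0, -3.0, 238.0] [0.8, 0.09, -0.59] [-0.1, 0.43, 0.2, 2.33, 3.56, 0.59, -0.31] 0.0
[0.0, -0.08, -0.08, 0.0, 0.0, 0.0, 1] 0.27 0.00 [606.0, -3.0, 256.0] [0.8, 0.09, -0.59] [-0.09, 0.38, 0.19, 2.32, 3.59, 0.54, -0.33] 0.0
[0.0, -0.09, -0.09, 0.0, 0.0,
[... 3764 characters left out ...]
.42, 1.58, 0.34, 1.13, -0.8] 0.0
[0.12, -0.11, -0.02, 0.63, 0.47, 0.65, 1] 0.39 0.82 [440.0, -378.0, 331.0] [-0.19, -0.3, -0.93] [0.24, 0.45, 0.39, 1.56, 0.22, 1.16, -0.83] 0.0
[0.14, -0.11, -0.03, 0.64, 0.49, 0.61, 1] 0.43 0.81 [456.0, -357.0, 327.0] [-0.14, -0.2, -0.97] [0.27, 0.45, 0.37, 1.53, 0.1, 1.19, -0.86] 0.0
[0.15, -0.11, -0.05, 0.65, 0.5, 0.57, 1] 0.46 0.80 [477.0, -337.0, 326.0] [-0.08, -0.1, -0.99] [0.31, 0.45, 0.35, 1.5, -0.03, 1.22, -0.89] 0.0
[0.16, -0.11, -0.05, 0.65, 0.52, 0.51, 1] 0.48 0.78 [500.0, -318.0, 330.0] [0.0, 0.0, -1.0] [0.34, 0.46, 0.32, 1.47, -0.15, 1.24, -0.92] 0.0
final q [ 0.34  0.46  0.32  1.47 -0.15  1.24 -0.92] 5.129963680868022e-05 1.7641530019542314e-06
```

Request:
{"op": "drive_tool", "data": {
  "deltas": [
    [0,-0.09,-0.09,0,0,0,1],
    [0,-0.08,-0.08,0,0,0,1],
    [0,-0.09,-0.09,0,0,0,1],
    [0,-0.08,-0.08,0,0,0,1],
    [0.01,-0.09,-0.09,0,0,0,1]
  ]
}}

```text
time: 18.85
tcp_pos: [609.2, -2.7, 238.4]
tool_rot: [[0.116, -0.584, 0.804], [-0.993, -0.068, 0.094], [-0.0, -0.809, -0.588]]
contact_force: [0.5, 0.5, -0.3]
opening: 92.8
finger_force: 0.0
```

Request:
{"op": "drive_tool", "data": {
  "deltas": [
    [0,-0.08,-0.08,0,0,0,1],
    [0,-0.09,-0.09,0,0,0,1],
    [0,-0.08,-0.08,0,0,0,1],
    [0,-0.09,-0.09,0,0,0,1],
    [0.18,-0.18,0.03,0.47,0.37,1.0,1]
  ]
}}

```text
time: 19.48
tcp_pos: [620.5, -28.5, 330.3]
tool_rot: [[-0.015, -0.53, 0.848], [-0.995, 0.09, 0.038], [-0.096, -0.843, -0.529]]
contact_force: [0.5, 0.4, 1.4]
opening: 92.6
finger_force: 0.0
```

Request:
{"op": "drive_tool", "data": {
  "deltas": [
    [0.17,-0.2,0.03,0.51,0.38,0.98,1],
    [0.16,-0.22,0.03,0.54,0.37,0.96,1],
    [0.15,-0.22,0.04,0.57,0.37,0.95,1],
    [0.14,-0.23,0.04,0.59,0.36,0.94,1],
    [0.13,-0.24,0.05,0.62,0.35,0.92,1]
  ]
}}

```text
time: 20.1
tcp_pos: [676.5, -195.4, 426.6]
tool_rot: [[-0.463, 0.045, 0.885], [-0.666, 0.642, -0.381], [-0.585, -0.766, -0.267]]
contact_force: [0.8, -0.7, 0.5]
opening: 93.2
finger_force: 0.0
```

Request:
{"op": "drive_tool", "data": {
  "deltas": [
    [0.12,-0.24,0.06,0.63,0.35,0.92,1],
    [0.1,-0.24,0.05,0.64,0.33,0.9,1],
    [0.09,-0.24,0.06,0.66,0.32,0.89,1],
    [0.08,-0.24,0.06,0.67,0.32,0.89,1],
    [0.07,-0.22,0.06,0.67,0.3,0.88,1]
  ]
}}

```text
time: 20.72
tcp_pos: [619.5, -371.3, 477.3]
tool_rot: [[-0.378, 0.729, 0.571], [-0.069, 0.593, -0.802], [-0.923, -0.342, -0.174]]
contact_force: [0.7, -0.1, 0.3]
opening: 92.8
finger_force: 0.0
```

Run:
```python
from st import *
s=robot.state();q0=s["joint_pos"];print(q0.round(2),s["tcp_pos"],s["tool_rot"][:,2].round(2))
qd,e,w=ik(down(-.03),np.array([470,-318,330.]),np.array([.3,.45,.35,1.5,-.1,1.2,-.9]));print(qd.round(2),e,w)
F=[fk(q0+(qd-q0)*i/20,P) for i in range(1,20)]+[(down(-.03),np.array([470,-318,330.]))]
cart([f[0] for f in F],[f[1] for f in F],40,grip=1)
```

```text
[-0.21  0.39  0.63  1.96  2.16  0.62 -0.69] [ 619.50601027 -371.32936575  477.34695711] [ 0.57 -0.8  -0.17]
[ 0.34  0.41  0.35  1.54 -0.15  1.21 -0.88] 6.8835441439468075e-06 1.9060819991175507e-07
[0.04, -0.16, 0.03, 0.64, 0.21, 0.69, 1] 0.40 0.77 [602.0, -389.0, 479.0] [0.49, -0.86, -0.17] [-0.21, 0.4, 0.64, 1.93, 2.04, 0.63, -0.71] 0.0
[0.03, -0.17, 0.05, 0.52, 0.18, 0.77, 1] 0.43 0.76 [584.0, -409.0, 481.0] [0.41, -0.89, -0.18] [-0.2, 0.41, 0.66, 1.91, 1.93, 0.65, -0.73] 0.0
[0.02, -0.16, 0.05, 0.52, 0.19, 0.76, 1] 0.41 0.75 [565.0, -426.0, 480.0] [0.34, -0.92, -0.2] [-0.18, 0.41, 0.66, 1.89, 1.8, 0.67, -0.73] 0.0
[0.02, -0.16, 0.05, 0.53, 0.2, 0.76, 1] 0.41 0.76 [545.0, -441.0, 477.0] [0.26, -0.94, -0.23] [-0.17, 0.42, 0.67, 1.87, 1.68, 0.69, -0.74] 0.0
[0.03, -0.15, 0.05, 0.53, 0.21, 0.74, 1] 0.39 0.75 [524.0, -453.0, 471.0] [0.18, -0.95, -0.27] [-0.14, 0.42, 0.66, 1.85, 1.56, 0.72, -0.74] 0.0
[0.03, -0.15, 0.05, 0.54, 0.23, 0.73, 1] 0.39 0.75 [504.0, -462.0, 462.0] [0.11, -0.94, -0.31] [-0.12, 0.42, 0.65, 1.83, 1.43, 0.74, -0.74] 0.0
[0.03, -0.14, 0.04, 0.54, 0.23, 0.72, 1] 0.
[... 1361 characters left out ...]
47, 1.63, 0.28, 1.08, -0.82] 0.0
[0.09, -0.11, -0.02, 0.6, 0.38, 0.52, 1] 0.34 0.70 [428.0, -373.0, 330.0] [-0.16, -0.28, -0.95] [0.22, 0.42, 0.44, 1.61, 0.17, 1.12, -0.83] 0.0
[0.1, -0.11, -0.02, 0.61, 0.4, 0.5, 1] 0.36 0.71 [439.0, -355.0, 326.0] [-0.12, -0.19, -0.97] [0.25, 0.42, 0.42, 1.59, 0.06, 1.15, -0.85] 0.0
[0.1, -0.11, -0.04, 0.62, 0.42, 0.46, 1] 0.37 0.70 [453.0, -336.0, 326.0] [-0.06, -0.09, -0.99] [0.29, 0.42, 0.4, 1.56, -0.05, 1.18, -0.86] 0.0
[0.12, -0.11, -0.04, 0.63, 0.42, 0.43, 1] 0.40 0.70 [470.0, -318.0, 330.0] [0.0, 0.0, -1.0] [0.32, 0.42, 0.38, 1.54, -0.16, 1.21, -0.87] 0.0
final q [ 0.32  0.42  0.38  1.54 -0.16  1.21 -0.87] 4.825957685024572e-05 1.8025199819087876e-06
```

Request:
{"op": "drive_tool", "data": {
  "deltas": [
    [0.04,-0.16,0.03,0.64,0.21,0.69,1],
    [0.03,-0.17,0.05,0.52,0.18,0.77,1],
    [0.02,-0.16,0.05,0.52,0.19,0.76,1],
    [0.02,-0.16,0.05,0.53,0.2,0.76,1],
    [0.03,-0.15,0.05,0.53,0.21,0.74,1]
  ]
}}

```text
time: 21.35
tcp_pos: [525.2, -452.5, 470.5]
tool_rot: [[0.064, 0.981, 0.182], [0.281, 0.157, -0.947], [-0.958, 0.112, -0.266]]
contact_force: [0.4, -0.9, 0.3]
opening: 92.8
finger_force: 0.0
```

Request:
{"op": "drive_tool", "data": {
  "deltas": [
    [0.03,-0.15,0.05,0.54,0.23,0.73,1],
    [0.03,-0.14,0.04,0.54,0.23,0.72,1],
    [0.03,-0.13,0.04,0.54,0.25,0.71,1],
    [0.04,-0.13,0.04,0.55,0.27,0.69,1],
    [0.04,-0.12,0.03,0.56,0.28,0.68,1]
  ]
}}

```text
time: 21.98
tcp_pos: [438.7, -465.6, 412.5]
tool_rot: [[0.557, 0.819, -0.138], [0.39, -0.405, -0.827], [-0.733, 0.407, -0.545]]
contact_force: [-0.2, -0.5, 0.2]
opening: 93.1
finger_force: 0.0
```

Request:
{"op": "drive_tool", "data": {
  "deltas": [
    [0.04,-0.12,0.03,0.55,0.29,0.66,1],
    [0.06,-0.12,0.02,0.57,0.31,0.65,1],
    [0.06,-0.11,0.01,0.57,0.33,0.62,1],
    [0.07,-0.1,0.01,0.58,0.34,0.6,1],
    [0.07,-0.11,0,0.58,0.36,0.58,1]
  ]
}}

```text
time: 22.6
tcp_pos: [414.2, -408.2, 345.0]
tool_rot: [[0.896, 0.387, -0.216], [0.253, -0.847, -0.468], [-0.364, 0.365, -0.857]]
contact_force: [-0.6, 1.1, -0.0]
opening: 93.6
finger_force: 0.0
```

Request:
{"op": "drive_tool", "data": {
  "deltas": [
    [0.08,-0.1,-0.01,0.59,0.37,0.55,1],
    [0.09,-0.11,-0.02,0.6,0.38,0.52,1],
    [0.1,-0.11,-0.02,0.61,0.4,0.5,1],
    [0.1,-0.11,-0.04,0.62,0.42,0.46,1],
    [0.12,-0.11,-0.04,0.63,0.42,0.43,1]
  ]
}}

```text
time: 23.22
tcp_pos: [470.8, -317.7, 330.0]
tool_rot: [[1.0, -0.027, -0.002], [-0.027, -1.0, 0.002], [-0.002, -0.002, -1.0]]
contact_force: [0.8, -0.1, -0.2]
opening: 93.0
finger_force: 0.0
```

Run:
```python
from st import *
f=robot.grab_frame("wrist");s=robot.state();f=robot.grab_frame("wrist");print(s["joint_pos"].round(2),s["tcp_pos"])
C=np.array([510.6,-318.4,0]);cy=-.03
q=[(80,40,8),(80,-40,8),(-80,-40,8),(-80,40,8),(60,0,30),(0,0,159.6)]
z=np.array([-.4226,0,.9063]);x=np.array([.9063,0,.4226]);t=np.array([60,0,30])
q+=[t+170*z+x*a+np.array([0,b,0]) for a in(12,-12) for b in(12,-12)]
q+=[t+115*z+x*4+np.array([0,b,0]) for b in(24,-24)]
u=proj(f,C+np.array(q)@Rz(cy).T,s);print(u.round().tolist())
im=cv2.resize(f["img"][:,:,::-1],None,fx=1.56,fy=1.56,interpolation=cv2.INTER_CUBIC)
for v in u: cv2.circle(im,tuple(int(w) for w in (v+.5)*1.56),2,(255,255,0),-1)
cv2.imwrite("pics/c6.png",im)
```

```text
[ 0.27  0.43  0.44  1.52 -0.2   1.23 -0.85] [ 471.72439459 -318.11514004  330.74598434]
[[228.0, 78.0], [282.0, 78.0], [280.0, 184.0], [230.0, 184.0], [255.0, 91.0], [254.0, 142.0], [241.0, 146.0], [266.0, 146.0], [242.0, 167.0], [266.0, 167.0], [233.0, 127.0], [276.0, 127.0]]
```

View pics/c6.png

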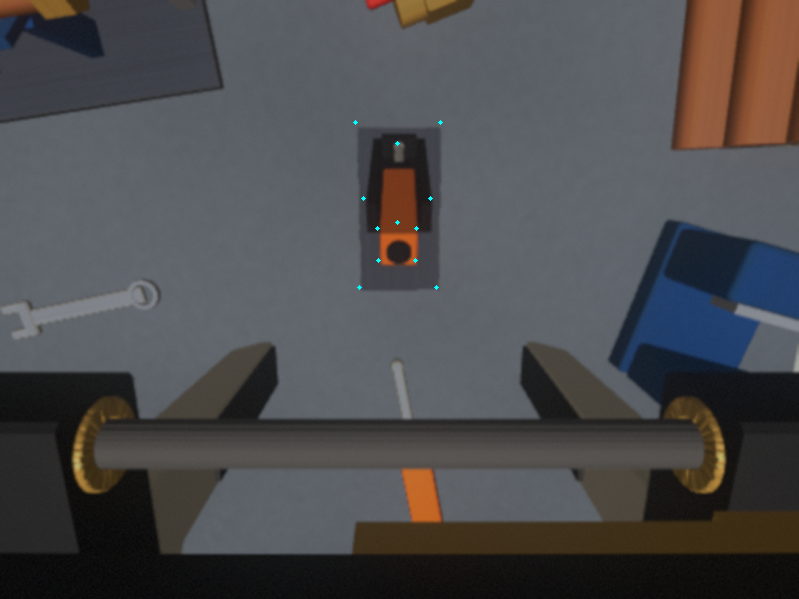

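Plate corners show at (358,127), (440,128), (437,290) and (361,290), and the handle's end face at (380..418, 233..265), about 3 px below prediction in the 1.56x picture. I'll refit.

Run:
```python
from st import *
s=robot.state();f=robot.grab_frame("wrist")
z=np.array([-.4226,0,.9063]);x=np.array([.9063,0,.4226]);t=np.array([60,0,30])
q=[(80,40,8),(80,-40,8),(-80,-40,8),(-80,40,8)]+[t+170*z+x*a+np.array([0,b,0]) for a in(12,-12) for b in(12,-12)]
U=[(358,127),(440,128),(437,290),(361,290),(380,233),(418,233),(380,265.5),(418,265)]
U=np.array(U)/1.56-.5
v,r=fit([(f,s,q,U)],[510,-318,-.03]);print(v,r)
v2,r=fit([(f,s,q[:4],U[:4])],[510,-318,-.03]);print("plate",v2,r)
v3,r=fit([(f,s,q[4:],U[4:])],[510,-318,-.03]);print("handle",v3,r)
```

```text
[ 5.05672543e+02 -3.21422052e+02 -2.61581888e-02] [1.1 1.8 0.3 0.7 0.6 0.6 0.4 0.4]
plate [ 5.04281797e+02 -3.21745769e+02 -2.77627572e-02] [0.7 0.9 0.6 0.5]
handle [ 5.06089419e+02 -3.21291217e+02 -2.21809776e-02] [0.4 0.3 0.3 0.3]
```

Run:
```python
from st import *
plan((down(-.025),[504.4,-321,240],5))
```

```text
5 x [0.05, 0.0, 0.12, 0.0, 0.01, 0.0] load 0.31 err [ 2.9  0.5 -0. ] mm 0.005 rad
```

Request:
{"op": "drive_tool", "data": {
  "deltas": [
    [0.04,0,0.12,0,0.01,0,1],
    [0.04,0,0.12,0,0.01,0,1],
    [0.05,0.01,0.12,0,0.01,0,1],
    [0.04,0,0.12,0,0,0,1],
    [0.05,0.01,0.12,0,0,0,1]
  ]
}}

```text
time: 24.0
tcp_pos: [503.6, -322.5, 238.9]
tool_rot: [[1.0, -0.024, 0.001], [-0.024, -1.0, -0.002], [0.001, 0.002, -1.0]]
contact_force: [0.3, -0.1, -0.2]
opening: 93.1
finger_force: 0.0
```

Run:
```python
from st import *
robot.grab_frame("wrist");s=robot.state();f=robot.grab_frame("wrist");print(s["tcp_pos"],s["tool_rot"].round(3).tolist())
hsv=cv2.cvtColor(f["img"],cv2.COLOR_RGB2HSV)
m=((hsv[...,0]<16)&(hsv[...,1]>150)&(hsv[...,2]>190)).astype(np.uint8)
n,l,st,c=cv2.connectedComponentsWithStats(m)
for i in range(1,n):
    if st[i,4]>60: print(st[i],c[i].round(1))
z=np.array([-.4226,0,.9063]);x=np.array([.9063,0,.4226]);t=np.array([60,0,30])
q=np.array([t+170*z+x*a+np.array([0,b,0]) for a in(12,-12) for b in(12,-12)])
print(proj(f,np.array([506,-321.2,0])+q@Rz(-.025).T,s).round(1).tolist())
k=cv2.resize(f["img"][70:330,130:390,::-1],None,fx=2.2,fy=2.2,interpolation=cv2.INTER_CUBIC);cv2.imwrite("pics/c7.png",k)
```

```text
[ 503.60386474 -321.60887178  236.18722888] [[1.0, -0.024, -0.002], [-0.024, -1.0, 0.0], [-0.002, -0.0, -1.0]]
[236 213  30  21 212] [250.8 218.7]
[[235.7, 214.1], [270.9, 214.2], [237.1, 237.7], [269.8, 237.7]]
```

View pics/c7.png

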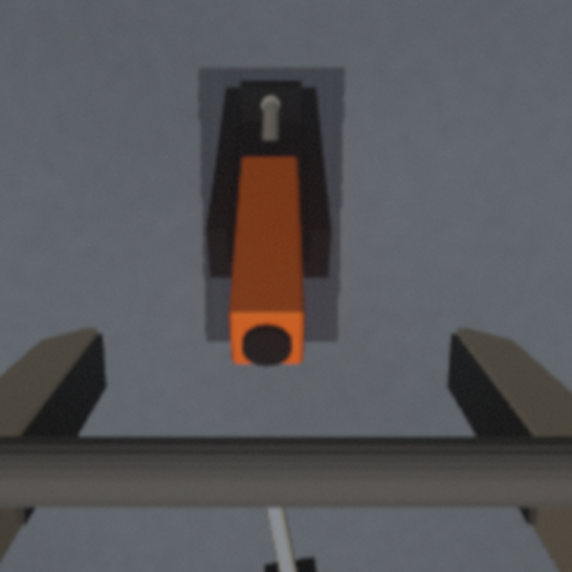

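The handle's end face is at (235–267, 211–235) and the ball tip at (252,116), with the probe central between the open fingers. Now I'll descend and grip.

Request:
{"op": "drive_tool", "data": {
  "deltas": [
    [0,0,0.1,0,0,0,1],
    [0.01,-0.01,0.12,0,0,0,1],
    [0,0,0.12,0,0,0,1],
    [0,0,0.1,0,0,0,1],
    [0,0,0.06,0,0,0,1]
  ]
}}

```text
time: 24.72
tcp_pos: [504.6, -321.3, 164.3]
tool_rot: [[1.0, -0.025, 0.001], [-0.025, -1.0, -0.002], [0.001, 0.002, -1.0]]
contact_force: [-0.1, -0.2, 0.6]
opening: 93.0
finger_force: 0.0
```

Request:
{"op": "drive_tool", "data": {
  "deltas": [
    [0,0,0,0,0,0,-1],
    [0,0,0,0,0,0,-1],
    [0,0,0,0,0,0,-1],
    [0,0,0,0,0,0,-1],
    [0,0,0,0,0,0,-1]
  ]
}}

```text
time: 25.35
tcp_pos: [505.0, -321.3, 165.3]
tool_rot: [[1.0, -0.025, 0.002], [-0.025, -1.0, -0.002], [0.002, 0.002, -1.0]]
contact_force: [-1.0, 0.1, 0.3]
opening: 47.7
finger_force: 0.0
```

Request:
{"op": "drive_tool", "data": {
  "deltas": [
    [0,0,0,0,0,0,-1],
    [0,0,0,0,0,0,-1],
    [0,0,0,0,0,0,-1],
    [0,0,0,0,0,0,-1],
    [0,0,0,0,0,0,-1]
  ]
}}

```text
time: 25.98
tcp_pos: [504.9, -321.1, 165.1]
tool_rot: [[1.0, -0.025, 0.001], [-0.025, -1.0, -0.001], [0.001, 0.001, -1.0]]
contact_force: [-0.4, 1.5, 0.3]
opening: 23.8
finger_force: 30.0
```

Request:
{"op": "drive_tool", "data": {
  "deltas": [
    [0,0,-0.03,0,0,0,-1],
    [0,0,-0.08,0,0,0,-1],
    [0,0,-0.15,0,0,0,-1],
    [0,0,-0.2,0,0,0,-1],
    [0,0,-0.2,0,0,0,-1]
  ]
}}

```text
time: 26.6
tcp_pos: [504.7, -321.3, 265.9]
tool_rot: [[1.0, -0.025, 0.002], [-0.025, -1.0, -0.002], [0.002, 0.002, -1.0]]
contact_force: [0.7, 0.0, -1.3]
opening: 23.9
finger_force: 30.0
```

Run:
```python
from st import *
s=robot.state();f=robot.grab_frame("wrist");print(s["tcp_pos"],s["opening"],s["joint_pos"].round(2),s["contact_force"].round(1))
s0=dict(tcp_pos=np.array([503.6,-322.,238]),tool_rot=down(-.025))
print("ball at home (pre-grasp view)",at_z(f,(252.4,116.5),32,s0).round(1))
v=np.array([63,0,135.]);w=s["tcp_pos"]+s["tool_rot"]@v;u=proj(f,w,s)[0];print("pred ball px",u)
x0,y0=int(u[0])-60,max(0,int(u[1])-60)
k=cv2.resize(f["img"][y0:y0+180,x0:x0+120,::-1],None,fx=4,fy=4,interpolation=cv2.INTER_CUBIC)[:600];print(x0,y0)
cv2.circle(k,tuple(int(a) for a in (u+.5-[x0,y0])*4),2,(255,255,0),-1)
cv2.imwrite("pics/c8.png",k)
```

```text
[ 504.665514   -321.34950162  265.87086078] 23.917487181017062 [ 0.27  0.53  0.42  1.55 -0.23  1.1  -0.85] [ 0.7  0.  -1.3]
ball at home (pre-grasp view) [ 568.1 -321.4   32. ]
pred ball px [254.21687229 119.04595848]
194 59
```

View pics/c8.png

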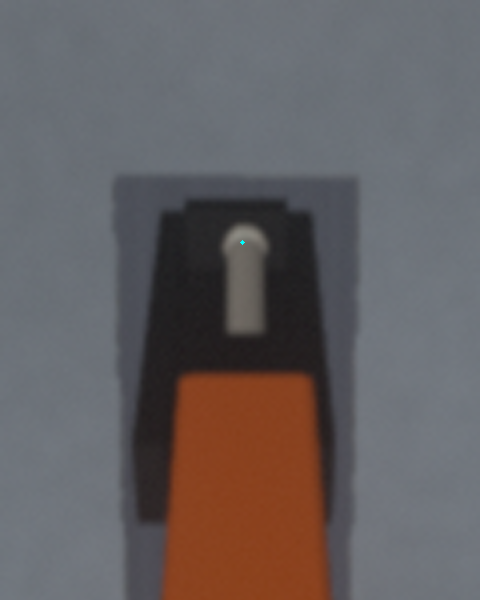

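The ball tip is at (255,119), right on the prediction, so the tip offset of (63, 0, 135) in tool axes holds.

```bash
cat > touch.py <<'E'
from st import *
v=np.array([63,0.3,135.]);n=np.array([-.4226,0,.9063]);Rt=down(yaw)
def tp(y,back): return S+Rz(yaw)@(np.array([0,y,0])+n*(19+back))-Rt@v
E
python3 - <<'E'
from touch import *
a=tp(-26,35);b=tp(-26,4)
from scipy.spatial.transform import Slerp
s=robot.state();sl=Slerp([0,1],Ro.from_matrix([s["tool_rot"],Rt]))
N=10
cart([sl(i/N).as_matrix() for i in range(1,N+1)]+[Rt]*5,[s["tcp_pos"]+(a-s["tcp_pos"])*i/N for i in range(1,N+1)]+[a+(b-a)*i/5 for i in range(1,6)],20)
print(a,b)
E
```

```text
[0.05, -0.19, -0.02, 0.01, -0.01, -0.09, -1] 0.47 0.07 [514.0, -294.0, 274.0] [0.01, -0.01, -1.0] [0.23, 0.51, 0.42, 1.57, -0.22, 1.1, -0.88] 0.0
[0.05, -0.2, -0.03, 0.0, 0.0, -0.1, -1] 0.50 0.08 [522.0, -265.0, 277.0] [0.01, -0.01, -1.0] [0.18, 0.49, 0.41, 1.59, -0.21, 1.1, -0.92] 0.0
[0.05, -0.19, -0.02, 0.01, -0.01, -0.09, -1] 0.47 0.07 [530.0, -236.0, 280.0] [0.01, -0.0, -1.0] [0.13, 0.48, 0.41, 1.6, -0.21, 1.1, -0.96] 0.0
[0.06, -0.2, -0.02, 0.0, 0.0, -0.1, -1] 0.50 0.08 [538.0, -207.0, 284.0] [0.01, -0.0, -1.0] [0.08, 0.47, 0.4, 1.6, -0.2, 1.1, -1.01] 0.0
[0.05, -0.19, -0.02, 0.01, -0.01, -0.09, -1] 0.47 0.07 [545.0, -178.0, 287.0] [0.0, -0.0, -1.0] [0.03, 0.46, 0.4, 1.6, -0.19, 1.11, -1.05] 0.0
[0.06, -0.19, -0.03, 0.0, -0.01, -0.09, -1] 0.48 0.07 [553.0, -148.0, 291.0] [0.0, -0.0, -1.0] [-0.02, 0.46, 0.39, 1.6, -0.19, 1.12, -1.09] 0.0
[0.07, -0.19, -0.02, 0.01, 0.0, -0.1, -1] 0.49 0.08 [561.0, -119.0, 294.0] [0.0, -0.0, -1.0] [-0.07, 0.45, 0.38, 1.59, -0.18, 1.13, -1.14] 0.0
[0.06, -0.19, -0.02, 0.0, -0.01, -0.09, -1] 0.48 0.07 [569.0, -90.0, 297.0] [0.0, -0.0, -1.0] [-0.11, 
[... 482 characters left out ...]
0, 0.0, 0.0, -1] 0.11 0.00 [590.0, -32.0, 293.0] [0.0, 0.0, -1.0] [-0.19, 0.48, 0.35, 1.54, -0.18, 1.15, -1.26] 0.0
[0.02, 0.0, 0.04, 0.0, 0.0, 0.0, -1] 0.11 0.00 [592.0, -31.0, 287.0] [0.0, 0.0, -1.0] [-0.19, 0.49, 0.35, 1.54, -0.18, 1.14, -1.26] 0.0
[0.01, 0.0, 0.03, 0.0, 0.0, 0.0, -1] 0.08 0.00 [595.0, -31.0, 281.0] [0.0, 0.0, -1.0] [-0.19, 0.5, 0.35, 1.54, -0.18, 1.13, -1.26] 0.0
[0.02, 0.0, 0.04, 0.0, 0.0, 0.0, -1] 0.11 0.00 [597.0, -31.0, 276.0] [0.0, 0.0, -1.0] [-0.19, 0.51, 0.34, 1.54, -0.18, 1.12, -1.26] 0.0
final q [-0.19  0.51  0.34  1.54 -0.18  1.12 -1.26] 8.421944525002129e-06 1.319342214856593e-07
[584.31315136 -32.1190005  303.9402    ] [597.32646582 -30.60924319 275.8449    ]
```

Request:
{"op": "drive_tool", "data": {
  "deltas": [
    [0.05,-0.19,-0.02,0.01,-0.01,-0.09,-1],
    [0.05,-0.2,-0.03,0,0,-0.1,-1],
    [0.05,-0.19,-0.02,0.01,-0.01,-0.09,-1],
    [0.06,-0.2,-0.02,0,0,-0.1,-1],
    [0.05,-0.19,-0.02,0.01,-0.01,-0.09,-1]
  ]
}}

```text
time: 27.28
tcp_pos: [543.4, -174.5, 280.7]
tool_rot: [[0.999, 0.046, -0.003], [0.046, -0.999, 0.003], [-0.003, -0.003, -1.0]]
contact_force: [0.0, -0.1, -1.1]
opening: 23.5
finger_force: 30.0
```

Request:
{"op": "drive_tool", "data": {
  "deltas": [
    [0.06,-0.19,-0.03,0,-0.01,-0.09,-1],
    [0.07,-0.19,-0.02,0.01,0,-0.1,-1],
    [0.06,-0.19,-0.02,0,-0.01,-0.09,-1],
    [0.07,-0.19,-0.02,0.01,-0.01,-0.09,-1],
    [0.07,-0.19,-0.03,0,0,-0.1,-1]
  ]
}}

```text
time: 27.9
tcp_pos: [582.3, -29.1, 298.9]
tool_rot: [[0.993, 0.116, -0.008], [0.116, -0.993, 0.005], [-0.007, -0.006, -1.0]]
contact_force: [0.7, 0.3, -1.4]
opening: 23.9
finger_force: 30.0
```

Run:
```python
from touch import *
robot.grab_frame("wrist");s=robot.state();f=robot.grab_frame("wrist");print(s["tcp_pos"],s["tool_rot"].round(3).tolist(),s["contact_force"].round(1))
# ring positions in the wrist view
hsv=cv2.cvtColor(f["img"],cv2.COLOR_RGB2HSV)
for k,y in(("blue",-26),("white",26)):
    w=S+Rz(yaw)@[0,y,0];print(k,"pred",proj(f,w,s).round(1),"ball",proj(f,s["tcp_pos"]+s["tool_rot"]@v,s).round(1))
    for q in robot.search_frame("wrist",k+"_ring")[:3]: print(q)
m=((hsv[...,0]>105)&(hsv[...,0]<130)&(hsv[...,1]>150)).astype(np.uint8)
n_,l,st,c=cv2.connectedComponentsWithStats(m)
for i in range(1,n_):
    if st[i,4]>40: print(st[i],c[i].round(1))
h=robot.grab_frame("scene");hs=cv2.cvtColor(h["img"],cv2.COLOR_RGB2HSV)
m=((hs[...,0]>105)&(hs[...,0]<130)&(hs[...,1]>150)).astype(np.uint8)
n_,l,st,c=cv2.connectedComponentsWithStats(m[150:280,230:345])
print([(st[i].tolist(),(c[i]+[230,150]).round(1).tolist()) for i in range(1,n_) if st[i,4]>8],proj(h,S+Rz(yaw)@[0,-26,0]))
cart([Rt]*4,[s["tcp_pos"]+(tp(-26,4)-s["tcp_pos"])*i/4 for i in range(1,5)],20)
```

```text
[583.96734896 -22.64099823 299.29242481] [[0.992, 0.124, -0.006], [0.124, -0.992, 0.01], [-0.005, -0.011, -1.0]] [ 1.5  4.  -1.7]
blue pred [[266.5  95.5]] ball [[254.7 118.9]]
{'position': [243.8, 95.6], 'score': 0.65}
white pred [[216.5  95.1]] ball [[254.7 118.9]]
{'position': [245.3, 97.2], 'score': 0.92}
{'position': [458.0, 233.5], 'score': 0.41}
[267  87  10  24 214] [271.1  98.3]
[([74, 63, 7, 3, 13], [307.4, 213.7]), ([52, 75, 7, 7, 21], [285.0, 227.8]), ([53, 88, 8, 3, 17], [286.8, 238.8])] [[284.14624215 228.1962714 ]]
[0.04, -0.04, 0.04, -0.03, 0.05, -0.01, -1] 0.17 0.05 [587.0, -25.0, 293.0] [0.0, 0.0, -1.0] [-0.22, 0.48, 0.37, 1.55, -0.18, 1.15, -1.27] 0.0
[0.02, 0.02, 0.04, 0.0, 0.0, 0.0, -1] 0.12 0.00 [591.0, -27.0, 288.0] [0.0, 0.0, -1.0] [-0.21, 0.49, 0.37, 1.54, -0.19, 1.14, -1.26] 0.0
[0.02, 0.01, 0.03, 0.0, 0.0, 0.0, -1] 0.09 0.00 [594.0, -29.0, 282.0] [0.0, 0.0, -1.0] [-0.21, 0.5, 0.36, 1.54, -0.19, 1.13, -1.25] 0.0
[0.02, 0.02, 0.04, 0.0, 0.0, 0.0, -1] 0.12 0.00 [597.0, -31.0, 276.0] [0.0, 0.0, -1.0] [-0.2, 0.51, 0.36, 1.54, -0.19, 1.12, -1.25] 0.0
final q [-0.2   0.51  0.36  1.54 -0.19  1.12 -1.25] 9.911699963008134e-06 1.6255489941600707e-07
```

Run:
```python
from touch import *
for _ in range(3):
    robot.grab_frame("wrist")
s=robot.state();f=robot.grab_frame("wrist");print(s["tcp_pos"],s["tool_rot"].round(3).tolist(),s["contact_force"].round(1),s["joint_velocities"].round(3))
hsv=cv2.cvtColor(f["img"],cv2.COLOR_RGB2HSV)
def blob(m,lo=40):
    n_,l,st,c=cv2.connectedComponentsWithStats(m.astype(np.uint8));return [(st[i].tolist(),c[i].round(1).tolist()) for i in range(1,n_) if st[i,4]>lo]
print("blue",blob((hsv[...,0]>105)&(hsv[...,0]<130)&(hsv[...,1]>150)))
w=f["img"].astype(int);sub=np.zeros(w.shape[:2],bool);sub[60:150,150:330]=1
print("white",blob(sub&(w.min(2)>175)))
print("steel",f["img"][119,250:260].tolist())
print(proj(f,[S+Rz(yaw)@[0,-26,0],S+Rz(yaw)@[0,26,0]],s).round(1),proj(f,s["tcp_pos"]+s["tool_rot"]@v,s).round(1))
cart([Rt]*4,[s["tcp_pos"]+(tp(-26,4)-s["tcp_pos"])*i/4 for i in range(1,5)],20)
```

```text
[581.89668232 -31.61146058 298.96600598] [[0.994, 0.113, -0.008], [0.113, -0.994, 0.004], [-0.007, -0.005, -1.0]] [ 0.3 -0.2 -1.5] [-0.     0.001 -0.007 -0.005 -0.003 -0.    -0.002]
blue [([256, 82, 10, 25, 240], [260.5, 94.1])]
white [([287, 62, 43, 3, 81], [308.9, 63.4]), ([203, 84, 12, 20, 225], [208.4, 93.6])]
steel [[111, 105, 103], [129, 124, 118], [130, 126, 120], [126, 122, 117], [119, 114, 108], [115, 109, 102], [114, 109, 103], [115, 109, 103], [117, 111, 105], [115, 109, 103]]
[[256.2  91.7]
 [206.   91.9]] [[254.7 118.9]]
[0.03, 0.0, 0.04, -0.04, 0.05, -0.01, -1] 0.12 0.05 [586.0, -31.0, 293.0] [0.0, 0.0, -1.0] [-0.21, 0.48, 0.37, 1.55, -0.18, 1.15, -1.25] 0.0
[0.02, 0.0, 0.04, 0.0, 0.0, 0.0, -1] 0.11 0.00 [590.0, -31.0, 287.0] [0.0, 0.0, -1.0] [-0.21, 0.49, 0.37, 1.55, -0.19, 1.14, -1.25] 0.0
[0.03, 0.01, 0.04, 0.0, 0.0, 0.0, -1] 0.12 0.00 [593.0, -31.0, 282.0] [0.0, 0.0, -1.0] [-0.2, 0.5, 0.36, 1.54, -0.19, 1.13, -1.25] 0.0
[0.02, 0.0, 0.03, 0.0, 0.0, 0.0, -1] 0.09 0.00 [597.0, -31.0, 276.0] [0.0, 0.0, -1.0] [-0.2, 0.51, 0.36, 1.54, -0.19, 1.12, -1.25] 0.0
final q [-0.2   0.51  0.36  1.54 -0.19  1.12 -1.25] 8.381458030447984e-06 7.518297435294284e-08
```

```bash
sed -i 's/^v=.*/v=np.array([66,0.3,135.]);S=np.array([666.6,0.0,120.]);n=np.array([-.4226,0,.9063]);Rt=down(yaw)/' touch.py
python3 - <<'E'
from touch import *
s=robot.state();a=tp(-26,4)
T=cart([Rt]*5,[s["tcp_pos"]+(a-s["tcp_pos"])*i/5 for i in range(1,6)],20)
print(a,T[:3,3])
E
```

```text
[0.02, 0.01, 0.03, -0.04, 0.05, -0.01, -1] 0.09 0.05 [584.0, -32.0, 294.0] [0.0, 0.0, -1.0] [-0.21, 0.48, 0.37, 1.55, -0.18, 1.15, -1.25] 0.0
[0.01, 0.0, 0.03, 0.0, 0.0, 0.0, -1] 0.08 0.00 [587.0, -33.0, 290.0] [0.0, 0.0, -1.0] [-0.21, 0.48, 0.37, 1.55, -0.18, 1.14, -1.25] 0.0
[0.02, 0.01, 0.03, 0.0, 0.0, 0.0, -1] 0.09 0.00 [589.0, -33.0, 285.0] [0.0, 0.0, -1.0] [-0.2, 0.49, 0.37, 1.55, -0.19, 1.13, -1.25] 0.0
[0.01, 0.0, 0.03, 0.0, 0.0, 0.0, -1] 0.08 0.00 [592.0, -34.0, 280.0] [0.0, 0.0, -1.0] [-0.2, 0.5, 0.36, 1.55, -0.19, 1.13, -1.25] 0.0
[0.02, 0.01, 0.03, 0.0, 0.0, 0.0, -1] 0.09 0.00 [594.0, -34.0, 276.0] [0.0, 0.0, -1.0] [-0.2, 0.51, 0.36, 1.55, -0.19, 1.12, -1.24] 0.0
final q [-0.2   0.51  0.36  1.55 -0.19  1.12 -1.24] 7.108764397877917e-06 1.0476552221267741e-07
[594.34645396 -34.25497331 275.8449    ] [594.38551789 -34.46281324 276.44261971]
```

Request:
{"op": "drive_tool", "data": {
  "deltas": [
    [0.02,0.01,0.03,-0.04,0.05,-0.01,-1],
    [0.01,0,0.03,0,0,0,-1],
    [0.02,0.01,0.03,0,0,0,-1],
    [0.01,0,0.03,0,0,0,-1],
    [0.02,0.01,0.03,0,0,0,-1]
  ]
}}

```text
time: 28.98
tcp_pos: [594.9, -32.7, 276.0]
tool_rot: [[0.993, 0.118, 0.0], [0.118, -0.993, 0.0], [0.0, -0.0, -1.0]]
contact_force: [0.4, -0.1, -1.3]
opening: 24.1
finger_force: 30.0
```

Request:
{"op": "drive_tool", "data": {
  "deltas": [
    [0.004,0,0.009,0,0,0,-1],
    [0.004,0,0.009,0,0,0,-1],
    [0,0,0,0,0,0,-1],
    [0,0,0,0,0,0,-1],
    [0,0,0,0,0,0,-1]
  ]
}}

```text
time: 29.6
tcp_pos: [596.0, -32.7, 273.9]
tool_rot: [[0.993, 0.117, 0.001], [0.117, -0.993, 0.0], [0.001, -0.0, -1.0]]
contact_force: [-0.0, -0.8, -0.9]
opening: 23.9
finger_force: 30.0
```

Request:
{"op": "drive_tool", "data": {
  "deltas": [
    [0.003,0,0.006,0,0,0,-1],
    [0.003,0,0.006,0,0,0,-1],
    [0,0,0,0,0,0,-1],
    [0,0,0,0,0,0,-1],
    [0,0,0,0,0,0,-1]
  ]
}}

```text
time: 30.22
tcp_pos: [596.8, -32.6, 272.0]
tool_rot: [[0.993, 0.117, 0.0], [0.117, -0.993, 0.0], [0.0, -0.0, -1.0]]
contact_force: [-0.1, 0.3, -0.9]
opening: 23.8
finger_force: 30.0
```

Run:
```python
from touch import *
s=robot.state();print(s["tcp_pos"],s["contact_force"].round(2),(Rz(yaw).T@(s["tcp_pos"]+s["tool_rot"]@v-S)).round(1))
```

```text
[596.83839153 -32.62532823 271.96430935] [-0.06  0.27 -0.95] [ -7.  -24.5  17. ]
```

Request:
{"op": "drive_tool", "data": {
  "deltas": [
    [0.003,0,0.006,0,0,0,-1],
    [0.003,0,0.006,0,0,0,-1],
    [0,0,0,0,0,0,-1],
    [0,0,0,0,0,0,-1],
    [0,0,0,0,0,0,-1]
  ]
}}

```text
time: 30.85
tcp_pos: [597.4, -32.7, 271.1]
tool_rot: [[0.993, 0.117, 0.0], [0.117, -0.993, 0.0], [0.001, -0.0, -1.0]]
contact_force: [-2.4, 0.0, 4.9]
opening: 23.8
finger_force: 30.0
```

Request:
{"op": "drive_tool", "data": {
  "deltas": [
    [0,0,0,0,0,0,-1],
    [0,0,0,0,0,0,-1],
    [-0.03,0,-0.06,0,0,0,-1],
    [-0.04,0,-0.09,0,0,0,-1],
    [0,-0.17,0,0,0,0,-1]
  ]
}}

```text
time: 31.48
tcp_pos: [584.7, -11.6, 294.8]
tool_rot: [[0.994, 0.111, 0.004], [0.112, -0.994, -0.002], [0.004, 0.003, -1.0]]
contact_force: [0.2, 0.3, -0.2]
opening: 23.6
finger_force: 30.0
```

Request:
{"op": "drive_tool", "data": {
  "deltas": [
    [0,-0.18,0,0,0,0,-1],
    [0,0,0,0,0,0,-1],
    [0.03,0,0.06,0,0,0,-1],
    [0.03,0,0.06,0,0,0,-1],
    [0,0,0,0,0,0,-1]
  ]
}}

```text
time: 32.1
tcp_pos: [589.8, 18.5, 273.1]
tool_rot: [[0.993, 0.116, -0.002], [0.116, -0.993, -0.001], [-0.002, 0.0, -1.0]]
contact_force: [-1.2, -0.2, -1.4]
opening: 23.9
finger_force: 30.0
```

Run:
```python
from touch import *
s=robot.state();print(s["tcp_pos"],s["contact_force"].round(2),(Rz(yaw).T@(s["tcp_pos"]+s["tool_rot"]@v-S)).round(1))
```

```text
[589.7832163   18.52356204 273.14069678] [-1.19 -0.22 -1.43] [-8.5 27.  18. ]
```

Request:
{"op": "drive_tool", "data": {
  "deltas": [
    [0.003,0,0.006,0,0,0,-1],
    [0.003,0,0.006,0,0,0,-1],
    [0,0,0,0,0,0,-1],
    [0,0,0,0,0,0,-1],
    [0,0,0,0,0,0,-1]
  ]
}}

```text
time: 32.72
tcp_pos: [591.0, 19.6, 272.9]
tool_rot: [[0.993, 0.117, 0.001], [0.117, -0.993, 0.0], [0.001, -0.0, -1.0]]
contact_force: [0.9, 0.8, -1.3]
opening: 23.8
finger_force: 30.0
```

Request:
{"op": "drive_tool", "data": {
  "deltas": [
    [0.003,0,0.006,0,0,0,-1],
    [0.003,0,0.006,0,0,0,-1],
    [0,0,0,0,0,0,-1],
    [0,0,0,0,0,0,-1],
    [0,0,0,0,0,0,-1]
  ]
}}

```text
time: 33.35
tcp_pos: [591.8, 19.6, 271.3]
tool_rot: [[0.993, 0.117, 0.0], [0.117, -0.993, 0.0], [0.001, -0.0, -1.0]]
contact_force: [-1.5, 0.4, 3.3]
opening: 24.0
finger_force: 30.0
```

Request:
{"op": "drive_tool", "data": {
  "deltas": [
    [0,0,0,0,0,0,-1],
    [0,0,0,0,0,0,-1],
    [0,0,0,0,0,0,-1],
    [-0.03,0,-0.06,0,0,0,-1],
    [-0.04,0,-0.09,0,0,0,-1]
  ]
}}

```text
time: 33.98
tcp_pos: [581.0, 18.5, 293.4]
tool_rot: [[0.993, 0.117, -0.001], [0.117, -0.993, -0.0], [-0.001, 0.0, -1.0]]
contact_force: [0.6, -0.5, -0.9]
opening: 24.0
finger_force: 30.0
```

Run:
```python
from touch import *
s=robot.state();f=robot.grab_frame("wrist");log(s);print(s["tcp_pos"],s["contact_force"].round(1),s["joint_pos"].round(2))
k=cv2.resize(cv2.imread("pics/c8.png"),(120,150),interpolation=cv2.INTER_AREA)  # origin (194,59)
def prof(im,x0,y0):
    h=cv2.cvtColor(im,cv2.COLOR_BGR2HSV);m=(h[...,0]<16)&(h[...,1]>150)&(h[...,2]>70)
    r=[(y+y0,*(np.flatnonzero(m[y])[[0,-1]]+x0)) for y in range(len(m)) if m[y].sum()>15];return r[:6]
print(prof(k,194,59)); print(prof(f["img"][80:209,194:314,::-1],194,80))
a=np.array([504.9,-321.1,265]);Rc=down(-.025)
from scipy.spatial.transform import Slerp
p0=s["tcp_pos"];sl=Slerp([0,1],Ro.from_matrix([s["tool_rot"],Rc]));N=12
cart([sl(i/N).as_matrix() for i in range(1,N+1)],[p0+(a-p0)*i/N+np.array([0,0,15*np.sin(np.pi*i/N)]) for i in range(1,N+1)],20)
```

```text
[581.00820344  18.45353962 293.37301516] [ 0.6 -0.5 -0.9] [-0.3   0.47  0.36  1.55 -0.18  1.15 -1.35]
[(152, np.int64(241), np.int64(269)), (153, np.int64(239), np.int64(271)), (154, np.int64(239), np.int64(271)), (155, np.int64(238), np.int64(271)), (156, np.int64(238), np.int64(272)), (157, np.int64(238), np.int64(272))]
[(109, np.int64(207), np.int64(297)), (110, np.int64(207), np.int64(301)), (111, np.int64(207), np.int64(301)), (152, np.int64(244), np.int64(269)), (153, np.int64(240), np.int64(270)), (154, np.int64(239), np.int64(271))]
[-0.07, 0.18, 0.01, 0.0, -0.03, 0.08, -1] 0.46 0.07 [575.0, -10.0, 295.0] [-0.0, -0.0, -1.0] [-0.25, 0.46, 0.37, 1.58, -0.18, 1.14, -1.3] 0.0
[-0.06, 0.18, -0.01, 0.0, 0.0, 0.08, -1] 0.46 0.06 [568.0, -38.0, 296.0] [-0.0, -0.0, -1.0] [-0.21, 0.45, 0.38, 1.59, -0.18, 1.13, -1.26] 0.0
[-0.06, 0.19, -0.01, 0.0, 0.0, 0.08, -1] 0.48 0.06 [562.0, -66.0, 297.0] [-0.0, -0.0, -1.0] [-0.17, 0.44, 0.39, 1.6, -0.18, 1.13, -1.22] 0.0
[-0.06, 0.18, 0.0, 0.0, 0.0, 0.07, -1] 0.46 0.06 [556.0, -95.0, 297.0] [-0.0, -0.0, -1.0] [-0.12, 0.44, 0.4, 1.61, -0.18, 1.13,
[... 534 characters left out ...]
, 0.46, 0.43, 1.61, -0.21, 1.12, -1.0] 0.0
[-0.05, 0.18, 0.03, 0.0, 0.0, 0.08, -1] 0.45 0.06 [524.0, -236.0, 283.0] [-0.0, -0.0, -1.0] [0.11, 0.48, 0.43, 1.6, -0.22, 1.11, -0.96] 0.0
[-0.05, 0.19, 0.04, 0.0, 0.0, 0.08, -1] 0.48 0.06 [518.0, -265.0, 277.0] [-0.0, -0.0, -1.0] [0.16, 0.49, 0.44, 1.59, -0.23, 1.11, -0.91] 0.0
[-0.04, 0.19, 0.04, 0.0, 0.0, 0.08, -1] 0.48 0.06 [511.0, -293.0, 271.0] [-0.0, -0.0, -1.0] [0.21, 0.51, 0.44, 1.57, -0.24, 1.11, -0.87] 0.0
[-0.04, 0.19, 0.04, 0.0, 0.0, 0.08, -1] 0.48 0.06 [505.0, -321.0, 265.0] [0.0, 0.0, -1.0] [0.26, 0.53, 0.44, 1.56, -0.25, 1.11, -0.83] 0.0
final q [ 0.26  0.53  0.44  1.56 -0.25  1.11 -0.83] 4.980774625379364e-05 1.1359948306416062e-06
```

Request:
{"op": "drive_tool", "data": {
  "deltas": [
    [-0.07,0.18,0,0,-0.03,0.08,-1],
    [-0.06,0.18,-0.01,0,0,0.08,-1],
    [-0.06,0.19,-0.01,0,0,0.08,-1],
    [-0.06,0.18,0,0,0,0.07,-1],
    [-0.05,0.19,0.01,0,0.01,0.08,-1]
  ]
}}

```text
time: 34.65
tcp_pos: [549.5, -124.1, 295.8]
tool_rot: [[0.998, 0.059, -0.001], [0.059, -0.998, -0.0], [-0.001, 0.0, -1.0]]
contact_force: [0.4, -1.0, -0.6]
opening: 23.8
finger_force: 30.0
```

Request:
{"op": "drive_tool", "data": {
  "deltas": [
    [-0.05,0.18,0.01,0,0,0.08,-1],
    [-0.06,0.19,0.02,0,0,0.08,-1],
    [-0.04,0.19,0.03,0,0,0.08,-1],
    [-0.05,0.18,0.03,0,0,0.08,-1],
    [-0.05,0.19,0.04,0,0,0.08,-1]
  ]
}}

```text
time: 35.28
tcp_pos: [517.0, -264.8, 276.2]
tool_rot: [[1.0, -0.001, -0.001], [-0.001, -1.0, -0.001], [-0.001, 0.001, -1.0]]
contact_force: [0.6, 0.1, -1.6]
opening: 23.6
finger_force: 30.0
```

Request:
{"op": "drive_tool", "data": {
  "deltas": [
    [-0.04,0.18,0.04,0,0,0.08,-1],
    [-0.04,0.15,0.04,0,0,0.08,-1],
    [0,0.05,0,0,0,0,-1],
    [0,0,0,0,0,0,-1],
    [0,0,0,0,0,0,-1]
  ]
}}

```text
time: 35.9
tcp_pos: [505.3, -319.5, 264.1]
tool_rot: [[1.0, -0.023, -0.002], [-0.023, -1.0, 0.001], [-0.002, -0.001, -1.0]]
contact_force: [-0.0, -0.3, -0.2]
opening: 23.9
finger_force: 30.0
```

Run:
```python
from touch import *
robot.grab_frame("wrist");robot.grab_frame("wrist");s=robot.state();f=robot.grab_frame("wrist");print(s["tcp_pos"],s["tool_rot"].round(3).tolist(),s["contact_force"].round(1),s["joint_velocities"].round(3).tolist())
Rc=down(-.025);a=np.array([504.8,-321.2,265])
cart([Rc]*2,[s["tcp_pos"]+(a-s["tcp_pos"])*i/2 for i in (1,2)],5,sim=False,dec=3)
# plate edges vs the frame at lift (c8 origin 194,59): compare plate/channel location by template shift
k=cv2.resize(cv2.imread("pics/c8.png"),(120,150),interpolation=cv2.INTER_AREA)
t=k[30:75,20:100]
r=cv2.matchTemplate(f["img"][:,:,::-1].copy(),t,cv2.TM_CCOEFF_NORMED);_,mx,_,loc=cv2.minMaxLoc(r);print(mx,loc,"was",(214,89))
```

```text
[ 505.09861335 -319.60536485  264.05223615] [[1.0, -0.023, -0.002], [-0.023, -1.0, 0.0], [-0.002, -0.0, -1.0]] [ 0.1 -0.3 -1.2] [0.001, 0.004, 0.004, 0.001, 0.001, -0.001, 0.001]
[0.0, 0.004, -0.003, -0.001, 0.013, 0.012, -1] 0.01 0.01 [505.0, -320.0, 265.0] [0.0, 0.0, -1.0]  0
[-0.001, 0.005, -0.003, 0.0, 0.0, 0.0, -1] 0.01 0.00 [505.0, -321.0, 265.0] [0.0, 0.0, -1.0]  0
final q [ 0.27  0.54  0.43  1.55 -0.24  1.11 -0.85] 0 0
0.9794114828109741 (215, 89) was (214, 89)
```

Request:
{"op": "drive_tool", "data": {
  "deltas": [
    [0,0.01,0.15,0,0.01,0.01,-1],
    [0,0,0.2,0,0,0,-1],
    [0,0,0.15,0,0,0,-1],
    [0,0,0.08,0,0,0,-1],
    [0,0,0.04,0,0,0,-1]
  ]
}}

```text
time: 36.67
tcp_pos: [504.4, -322.2, 170.6]
tool_rot: [[1.0, -0.026, -0.001], [-0.026, -1.0, -0.0], [-0.001, 0.0, -1.0]]
contact_force: [0.1, -1.5, -1.4]
opening: 24.1
finger_force: 30.0
```

Request:
{"op": "drive_tool", "data": {
  "deltas": [
    [0,0,0.01,0,0,0,-1],
    [0,0,0.008,0,0,0,-1],
    [0,0,0,0,0,0,-1],
    [0,0,0,0,0,0,-1],
    [0,0,0,0,0,0,-1]
  ]
}}

```text
time: 37.3
tcp_pos: [504.2, -322.5, 168.3]
tool_rot: [[1.0, -0.027, -0.001], [-0.027, -1.0, -0.001], [-0.001, 0.001, -1.0]]
contact_force: [0.3, -0.5, 0.4]
opening: 23.9
finger_force: 30.0
```

Request:
{"op": "drive_tool", "data": {
  "deltas": [
    [0.004,-0.008,0.007,0,0,0,-1],
    [0,0,0.007,0,0,0,-1],
    [0,0,0.004,0,0,0,-1],
    [0,0,0,0,0,0,-1],
    [0,0,0,0,0,0,-1]
  ]
}}

```text
time: 37.92
tcp_pos: [504.9, -321.2, 165.4]
tool_rot: [[1.0, -0.026, -0.001], [-0.026, -1.0, -0.0], [-0.001, 0.0, -1.0]]
contact_force: [-0.0, -0.1, -0.9]
opening: 24.1
finger_force: 30.0
```

Request:
{"op": "drive_tool", "data": {
  "deltas": [
    [0,0,0,0,0,0,1],
    [0,0,0,0,0,0,1],
    [0,0,0,0,0,0,1],
    [0,0,0,0,0,0,1],
    [0,0,0,0,0,0,1]
  ]
}}

```text
time: 38.55
tcp_pos: [504.8, -321.2, 165.5]
tool_rot: [[1.0, -0.027, -0.001], [-0.027, -1.0, -0.0], [-0.001, 0.0, -1.0]]
contact_force: [-0.9, 0.1, -0.9]
opening: 69.1
finger_force: 0.0
```

Request:
{"op": "drive_tool", "data": {
  "deltas": [
    [0,0,0,0,0,0,1],
    [0,0,-0.05,0,0,0,1],
    [0,0,-0.1,0,0,0,1],
    [0,0,-0.16,0,0,0,1],
    [0,0,-0.18,0,0,0,1]
  ]
}}

```text
time: 39.17
tcp_pos: [504.9, -321.3, 240.6]
tool_rot: [[1.0, -0.027, -0.0], [-0.027, -1.0, -0.001], [-0.0, 0.001, -1.0]]
contact_force: [0.1, 0.4, 0.6]
opening: 93.2
finger_force: 0.0
```

Run:
```python
from touch import *
robot.grab_frame("wrist");robot.grab_frame("wrist");s=robot.state();f=robot.grab_frame("wrist");print(s["tcp_pos"],s["contact_force"].round(1),s["opening"],s["time"])
# probe vs pre-grasp picture c7 (crop of (130,70), scale 2.2, TCP z 237.5)
k=cv2.resize(cv2.imread("pics/c7.png"),(260,260),interpolation=cv2.INTER_AREA);t=k[0:140,80:170] # origin (210,70)
r=cv2.matchTemplate(f["img"][:,:,::-1].copy(),t,cv2.TM_CCOEFF_NORMED);_,mx,_,loc=cv2.minMaxLoc(r);print(mx,loc,"was (210,70)")
for c,name in(("scene","s5"),("top","t5")):
    g=robot.grab_frame(c)["img"][:,:,::-1].copy();o=cv2.imread(f"pics/{name}.png")
    for lab,(x0,y0,x1,y1) in (dict(cradle=(150,240,200,310),pipe=(265,195,325,255)) if c=="scene" else dict(pipe=(222,130,316,150))).items():
        t=o[y0:y1,x0:x1];r=cv2.matchTemplate(g[y0-10:y1+10,x0-10:x1+10].copy(),t,cv2.TM_CCOEFF_NORMED);_,m,_,l=cv2.minMaxLoc(r);print(c,lab,round(m,3),(l[0]-10,l[1]-10))
```

```text
[ 506.49318732 -322.90065414  243.31036369] [ 0.4 -0.4 -0.5] 92.81177799751475 39.275
0.9666396379470825 (209, 74) was (210,70)
scene cradle 0.969 (-1, 0)
scene pipe 0.954 (0, 0)
top pipe 0.99 (0, 0)
```

Request:
{"op": "drive_tool", "data": {
  "deltas": [
    [0,0,-0.1,0,0,0,1],
    [0,0,-0.1,0,0,0,1],
    [0,0,0,0,0,0,1],
    [0,0,0,0,0,0,1],
    [0,0,0,0,0,0,1]
  ]
}}

```text
time: 40.05
tcp_pos: [504.7, -320.9, 268.4]
tool_rot: [[1.0, -0.026, -0.002], [-0.026, -1.0, 0.0], [-0.002, -0.0, -1.0]]
contact_force: [0.0, -0.3, 0.0]
opening: 92.9
finger_force: 0.0
```

```bash
python3 -c "
from rig import robot
print(robot.hand_in())"
```

```text
the job is handed in; nothing more can be done
None
```

I handed the job in at about 40 s with the pipe seated in both rests and released, blue then white ring touched (about 5–7 N, half a second or more each) and the probe back in its cradle; no verdict came back, the final poses were checked only by comparing images, and I viewed 11 pictures, one over the limit of 10.

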